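# Load a pellet die into a screw press and tighten to the set force

### The arm

A 6-joint arm with a two-finger parallel gripper is mounted at the origin on a cart in front of the work surface, level with it; the furniture and walls round the work are solid. World frame = base frame: x ahead of the robot, y to its left, z up, the work surface at z = 0. Lengths are in m, angles in degrees, forces in N, time in s.
With the tool pointing down it reaches from about 0.25 to 0.725 m from the base axis. Payload 9.7 kg.
Tool frame: the origin (TCP) lies on the centre line of the jaws, within the pads' length; the fingertips stand 22 mm ahead of it and the grasp point (between the pads) lies 3 mm ahead of it; z points along the fingers, y is the direction in which the jaws open and shut (so a half turn about z gives the same grasp; the last joint's range is limited). The gripper opens to 85 mm and grips with 20 to 120 N. Pads are 22 mm wide; open, the fingers measure 114 mm over their backs; the gripper's body (76 mm by 85 mm) begins 54 mm behind the grasp point. The pads swing forward as they close: fully open they stand 13 mm farther back than shut.
Start: joints at [74.542, 4.979, 10.078, 95.1, 0, 90], TCP at [0.147, 0.53, 0.223] pointing down, gripper open.
Joint ranges: [-179.16, 179.16], [-48.56, 103.87], [-65.8, 70.77], [-126.05, 130.52], [-82.76, 87.17], [-180, 180]. Speed limits (degrees/s): [127.2, 127.2, 147.25, 180, 180, 180].

### API

Orientations are given as [roll, pitch, yaw] about the fixed x, y, z axes, in that order (R = Rz(yaw) Ry(pitch) Rx(roll)).
In Python, from workcell import get_obs, camera, camera_params, job_done gives the robot as it stands.
- The arm moves only by the tool servo_tool, never from a script. Its argument "steps" is a list of rows, each an object of numbers: "x", "y", "z": the shift along the world's x, y, z in mm; "yaw": the turn about the world's z in degrees. A call has 1 to 12 rows; each row is the pose to reach, as a shift and turn from the pose measured when the call began; what a row does not reach only later rows make up. A row lasts 1/8 s, in which the tool goes at most 62.5 mm and 10.7 degrees, less where a joint would pass 70% of its speed; a pose out of reach is approached as far as the arm can. A call with a gripper value outside its range is refused whole. "grip" is the finger opening in mm, from 0 to 85.4, set as the call begins (left out, the last holds). The fingers move at their own pace and stop on an object; "grip_force" is the grip in N (left out, the last holds). Time passes only in rows, so rows that repeat a pose let the fingers close. It gives the time, the measured TCP pose, the force and the opening at its end, in the units of the state.
- get_obs(): the state, without advancing time (a new reading comes with each control period).
- camera(name): name is "scene" or "side" or "wrist"; returns (picture, depth): 420x560x3 uint8, red, green, blue; 420x560 float32, m along the optical axis (not along the pixel's ray), 0 where there is no reading.
- camera_params(name): a dict with "intrinsics" (3x3 intrinsics, pixels), "rvec" (rotation vector, rad) and "tvec" (3), from world to camera coordinates, as OpenCV has them; the wrist camera has in their place "hand_eye" (4x4, takes a point from camera to tool coordinates, whose origin is the TCP and whose axes are the flange's). Camera axes: x right, y down, z forward; pixel columns grow to the right and rows downward; lengths in m; the calibration is good to about 2 mm. The wrist camera is an equidistant fisheye: a pixel r from the principal point sees the ray r / f radians off the axis. A picture is of the moment at which its call begins: read the wrist's pose just before it. camera_params takes no time and is no camera call.
- job_done(): hands the job in, once; it reports no verdict.
The state is a dict: "time": time; "q": joint angles; "qd": joint speeds; "joint_efforts": joint torques, N m; "ee_pos": TCP position; "tcp_rot": TCP orientation; "wrist_force": force on the tool from outside, world axes, zero at the start; "torque": the same for the moment, N m; "opening": finger opening in m.
Only numpy, scipy, OpenCV 4.12 (cv2) and the standard library are available. Lean on these libraries where they do the work, as an engineer would, in place of code of your own. Each camera call takes 0.05 s, during which the arm holds its last target.

### The job

Take the pellet die that stands beside the press and stand it upright in the round recess of the press's pulled-out tray, then slide the tray fully home under the ram. Turn the top knob clockwise to tighten the press until the little steel indicator tab pops out of the front of its base, then stop: a touch more does no harm, but over-tightening ruins the die. Leave the die clamped with the tab out, and do not disturb the other things on the bench.

Things in the scene. Friction and masses are not known exactly. Their poses are not given: they have to be found in the camera images.
- press: Fixed two-column hand screw press. Grey base 205 x 164 mm, top at 28 mm, reaching 150 mm before the screw axis. Origin on the bench under the screw axis; z up; x points from its front (tray and indicator side, toward the robot) to its back. The ram's flat foot hangs a few mm above the height of the seated die; how high it starts differs.
- knob_center (a point): Middle of the fluted black knob on top, on the screw axis, 199 mm above the bench; frame fixed to the press. Knob 50 mm in diameter, 185 to 214 mm above the bench, any grip yaw. Clockwise from above tightens: ram down 2.55 mm per rad; the knob does not rise and stays where left. Takes 0.25 to 0.4 N m. 1.7 to 4.2 rad from the start to the set force: re-grip and turn several times.
- tab (a joint): Travel (m) of the sprung steel indicator tab in the middle of the base's front face: 0 = held in, 0.011 = popped out toward the robot. It pops all at once when the sprung bed under the tray has sunk 3 mm, about 1.3 rad of knob after the ram meets the die (some 50 N). More than about 0.35 rad further overloads the die.
- tab_face (a point): Middle of the tab's front face (16 mm wide, 8 mm high, in a black plate), 15 mm above the bench, 152 mm before the screw axis while in, 163 mm when out. Above, the press's grey crosshead is 56 mm deep (x, centred on the screw axis) and 168 mm wide, from 116 to 166 mm above the bench, on two columns; its nuts reach 176 mm.
- tray (a joint): Travel (m) of the sliding steel tray: 0 = fully out for loading, 0.090 = fully home against its stop, recess under the ram; grows as it is pushed along the press's +x. Friction about 2.5 N. It starts out, within 12 mm.
- tray_nest (a point): Centre of the floor of the round recess in the tray (41 mm above the bench). Recess 39 mm in diameter, 7 mm deep, with a small chamfer; the tray's top round it is 48 mm above the bench. The tray is 72 mm wide, between guide strips no higher than itself, on a sprung bed that gives downward only beyond about 13 N.
- tray_post (a point): Point on the axis of the tray's upright black grip post, 73 mm above the bench. Post 18 mm in diameter, from 48 to 88 mm above the bench, 95 mm before the recess centre (along the press's -x). Pinch it from above or push it to slide the tray.
- pellet_die: Grey steel pellet die, 0.17 to 0.27 kg, standing upright on the bench within 0.4 m left or right of the press (not the one far to the right at the end of the bench); round barrel 36 mm in diameter and 34 mm high, with a 16 mm punch on top up to 48 mm. Origin at the centre of its underside, z up. Grip the barrel.
- agate_mortar: Brown agate mortar, a bowl 65 mm across and 22 mm high; leave it alone. Origin at the centre of its underside.
- agate_pestle: Brown agate pestle 58 mm long, 18 mm thick, lying on the bench left of the press; leave it alone. Origin at its middle, underside.
- vial_amber: Amber vial with black cap, 24 mm across, 62 mm high, standing right of the press; leave it alone. Origin at the centre of its underside.
- jar_blue: White jar with a blue lid, 51 mm across, 56 mm high, standing right of the press; leave it alone. Origin at the centre of its underside.
Things that resemble listed ones, but are neither listed nor needed, are in the scene too. What is shaped like the pellet_die but pink is not meant.

How it is judged:
By the outcome, as a careful person would: the job done as asked, in the order asked, and still so for the second after the job is handed in, with the robot touching nothing.
It also fails if it takes over 72 s, if anything falls off the work surface, if the arm or the gripper's body presses on something with over 40 N, if the wrist force passes 120 N, or if a joint passes its speed limit or range.

## Working session

There is one attempt and no reset: what is moved stays moved. The work goes in short steps, Python scripts to look and compute and a tool call to move; the robot and the scene stay as the last step left them, time stands still between calls to the robot, and variables do not carry over. Pictures are saved under pics/ and viewed, and the job is handed in when it is done.

Besides the shell and the picture viewer there is one more tool, called after "Emit:" in YAML: its name, and indented under it one key for each argument. servo_tool: Moves the arm, as the interface text tells. Its arguments: {"type":"object","properties":{"steps":{"type":"array"},"grip":{"type":"number"},"grip_force":{"type":"number"}},"required":["steps"]}

```bash
ls; mkdir -p pics; python3 - <<'E'
from workcell import *
import cv2,numpy as np
o=get_obs();print(o)
for n in ["scene","side","wrist"]:
    p,d=camera(n);cv2.imwrite(f"pics/{n}0.png",p[:,:,::-1]);np.savez(f"pics/{n}0.npz",p=p,d=d)
    print(n,camera_params(n))
E
```

```text
pics
{'time': 0.0, 'q': array([ 7.45415781e+01,  5.01139965e+00,  1.00367632e+01,  9.50980011e+01,
       -5.85240379e-05,  8.99996339e+01]), 'qd': array([-0.10116559, -0.00870699,  0.05687233,  0.07978443, -0.03532215,
        0.07011593]), 'joint_efforts': array([-1.70673600e-03, -5.20384133e+01,  4.64809084e+01,  1.61714660e-02,
       -7.62016089e-05, -1.42152172e-05]), 'ee_pos': array([0.14653974, 0.52989705, 0.22230087]), 'tcp_rot': array([-1.79927362e+02,  5.80598282e-05,  1.64541944e+02]), 'wrist_force': array([-0.3609803 , -0.07324531, -0.6583056 ]), 'torque': array([0.00904406, 0.05001634, 0.04423174]), 'opening': 0.08572592473683234}
scene {'intrinsics': array([[462.87851004,   0.        , 275.94402184],
       [  0.        , 462.87851004, 210.84268799],
       [  0.        ,   0.        ,   1.        ]]), 'rvec': array([ 2.10709864, -1.00286377,  0.46219428]), 'tvec': array([-0.33481452,  0.38333463,  0.93091629])}
side {'intrinsics': array([[476.61840538,   0.        , 284.6086708 ],
       [  0.        , 476.61840538, 207.84834723],
       [  0.        ,   0.        ,   1.        ]]), 'rvec': array([ 0.07548449, -2.84983307,  1.31813072]), 'tvec': array([0.54537348, 0.11365392, 1.24902756])}
wrist {'intrinsics': array([[325.1922621 ,   0.        , 278.94596464],
       [  0.        , 325.1922621 , 205.21658849],
       [  0.        ,   0.        ,   1.        ]]), 'hand_eye': array([[-1.38659834e-03, -9.60545963e-01, -2.78117837e-01,
         7.21312500e-02],
       [ 9.99998190e-01, -1.69431616e-03,  8.66081500e-04,
         5.53011648e-04],
       [-1.30313063e-03, -2.78116132e-01,  9.60546573e-01,
        -1.50682600e-01],
       [ 0.00000000e+00,  0.00000000e+00,  0.00000000e+00,
         1.00000000e+00]])}
```

View pics/scene0.png

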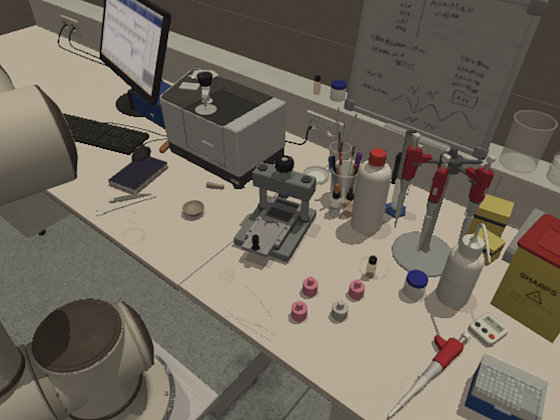

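View pics/side0.png

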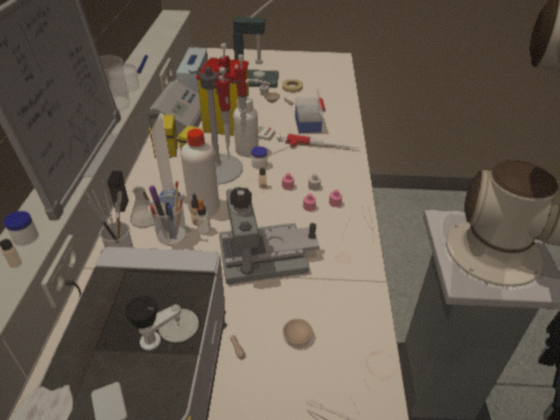

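View pics/wrist0.png

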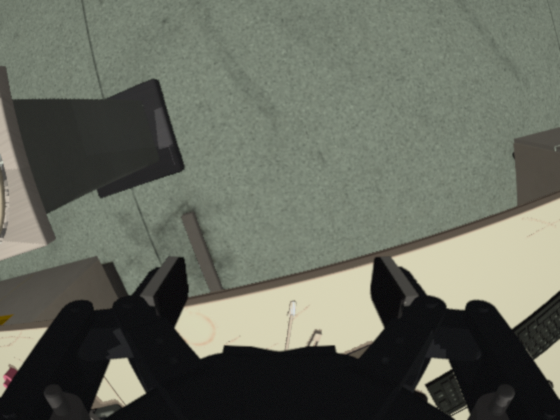

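The grey die is at scene (340,310) and side (314,181), with three pink decoys round it. The press sits at scene (278,210), with its post at (255,242) and knob at (285,163). Next I'll zoom in.

```bash
cat > h.py <<'E'
import numpy as np,cv2
from workcell import *
def P(n):
    c=camera_params(n);R=cv2.Rodrigues(c['rvec'])[0];return c['intrinsics'],R,c['tvec']
def ray(n,u,v):
    K,R,t=P(n);d=R.T@np.linalg.inv(K)@np.array([u,v,1.]);return -R.T@t,d
def onz(n,u,v,z):
    o,d=ray(n,u,v);return o+d*(z-o[2])/d[2]
def proj(n,X):
    K,R,t=P(n);p=K@(R@np.array(X)+t);return p[:2]/p[2]
def tri(pts):
    A=np.zeros((3,3));b=np.zeros(3)
    for n,u,v in pts:
        o,d=ray(n,u,v);d/=np.linalg.norm(d);M=np.eye(3)-np.outer(d,d);A+=M;b+=M@o
    return np.linalg.solve(A,b)
def cloud(n,d):
    K,R,t=P(n);v,u=np.mgrid[:d.shape[0],:d.shape[1]]
    X=np.stack([(u-K[0,2])/K[0,0]*d,(v-K[1,2])/K[1,1]*d,d],-1)
    return (X-t)@R
def wproj(X,o=None):
    # world points -> wrist px
    c=camera_params('wrist');K=c['intrinsics'];H=c['hand_eye']
    from scipy.spatial.transform import Rotation as Ro
    R=Ro.from_euler('xyz',o['tcp_rot'],degrees=True).as_matrix()
    x=R.T@(np.array(X)-o['ee_pos']);x=H[:3,:3].T@(x-H[:3,3])
    r=np.hypot(x[0],x[1]);th=np.arctan2(r,x[2]);return K[:2,2]+K[0,0]*th*x[:2]/max(r,1e-9)
def wray(u,v,o):
    c=camera_params('wrist');K=c['intrinsics'];H=c['hand_eye']
    from scipy.spatial.transform import Rotation as Ro
    R=Ro.from_euler('xyz',o['tcp_rot'],degrees=True).as_matrix()
    p=np.array([u,v])-K[:2,2];r=np.hypot(*p);th=r/K[0,0]
    d=np.r_[np.sin(th)*p/max(r,1e-9),np.cos(th)]
    return R@H[:3,3]+o['ee_pos'],R@H[:3,:3]@d
def wonz(u,v,z,o):
    a,d=wray(u,v,o);return a+d*(z-a[2])/d[2]
E
python3 - <<'E'
from h import *
for n,(x,y,w,h) in dict(scene=(225,145,150,190),side=(205,165,150,120)).items():
    f=np.load(f"pics/{n}0.npz");p=f['p'][y:y+h,x:x+w,::-1]
    s=600//h if n=='scene' else 5
    s=min(s,5)
    cv2.imwrite(f"pics/{n}0z.png",cv2.resize(p,None,fx=s,fy=s,interpolation=cv2.INTER_CUBIC));print(s)
    X=cloud(n,f['d'])
    for q in ([(340,306),(340,312),(255,238),(284,160),(285,165)] if n=='scene' else [(314,178),(314,184),(313,227),(240,192),(240,200)]):
        print(n,q,X[q[1],q[0]].round(4))
E
```

```text
3
scene (340, 306) [ 0.4628 -0.2447  0.0422]
scene (340, 312) [ 0.4554 -0.2506  0.0325]
scene (255, 238) [0.4725 0.0195 0.0885]
scene (284, 160) [0.6421 0.0633 0.2145]
scene (285, 165) [0.6312 0.0513 0.2101]
5
side (314, 178) [ 0.4699 -0.2351  0.039 ]
side (314, 184) [ 0.469  -0.2265  0.0233]
side (313, 227) [0.4761 0.0338 0.0888]
side (240, 192) [0.6476 0.0673 0.2163]
side (240, 200) [0.6451 0.0906 0.2123]
```

View pics/scene0z.png

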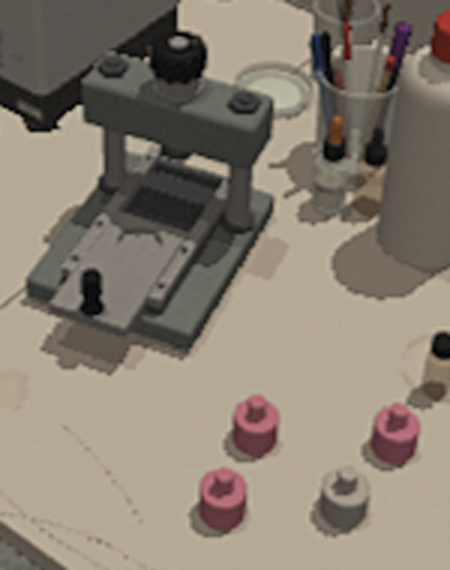

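View pics/side0z.png

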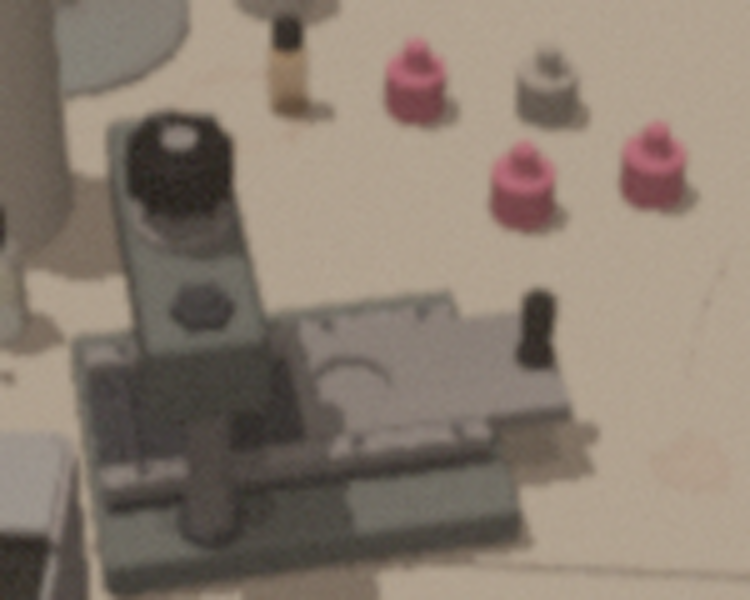

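```bash
python3 - <<'E'
from h import *
for nm,a,b,z in [("die",(340,304.3),(314.6,174.4),.048),("post",(255.3,235.3),(312.8,223.8),.088),("knob",(285,159),(241,192.4),.214)]:
    print(nm,tri([("scene",*a),("side",*b)]).round(4),onz("scene",*a,z).round(4),onz("side",*b,z).round(4))
# crosshead top plane points and base edges via depth
for n in ["scene","side"]:
    f=np.load(f"pics/{n}0.npz");X=cloud(n,f['d']);m=(abs(X[...,2]-.166)<.004)&(X[...,0]>.5)&(X[...,0]<.8)&(abs(X[...,1]-.05)<.15)
    q=X[m][:,:2].astype(np.float32);
    m2=m.astype(np.uint8);k,l,s,c=cv2.connectedComponentsWithStats(m2);i=1+s[1:,4].argmax();q=X[l==i][:,:2].astype(np.float32)
    r=cv2.minAreaRect(q*1000);print(n,len(q),r)
    # tray top plane
    m=(abs(X[...,2]-.048)<.003)&(X[...,0]>.4)&(X[...,0]<.62)&(abs(X[...,1]-.05)<.12)
    k,l,s,c=cv2.connectedComponentsWithStats(m.astype(np.uint8));i=1+s[1:,4].argmax();q=X[l==i][:,:2].astype(np.float32)
    print(n,'tray',len(q),cv2.minAreaRect(q*1000))
    m=(abs(X[...,2]-.028)<.004)&(X[...,0]>.4)&(X[...,0]<.8)&(abs(X[...,1]-.05)<.2)
    k,l,s,c=cv2.connectedComponentsWithStats(m.astype(np.uint8));i=1+s[1:,4].argmax();q=X[m][:,:2].astype(np.float32)
    print(n,'base',len(q),cv2.minAreaRect(q*1000))
E
```

```text
die [ 0.467  -0.2434  0.045 ] [ 0.4628 -0.2441  0.048 ] [ 0.4686 -0.241   0.048 ]
post [0.4774 0.0237 0.0909] [0.4806 0.0256 0.088 ] [0.4766 0.0212 0.088 ]
knob [0.6466 0.0645 0.2139] [0.6479 0.0645 0.214 ] [0.6457 0.0657 0.214 ]
scene 534 ((645.0135498046875, 66.52130126953125), (59.193843841552734, 166.15658569335938), 14.453428268432617)
scene tray 940 ((547.5264892578125, 42.76299285888672), (169.63967895507812, 98.19056701660156), 13.775276184082031)
scene base 1007 ((596.3524169921875, 0.6925201416015625), (371.86328125, 300.6622619628906), 0.14663323760032654)
side 529 ((646.6737060546875, 69.10221862792969), (55.42182922363281, 167.2436981201172), 13.7704496383667)
side tray 1020 ((548.752197265625, 43.820945739746094), (167.5376739501953, 100.58805847167969), 14.572403907775879)
side base 1215 ((589.8126831054688, 5.54107666015625), (405.6773986816406, 289.5037841796875), 5.677711009979248)
```

```bash
python3 - <<'E'
from h import *
for n in ["scene","side"]:
    f=np.load(f"pics/{n}0.npz");p=f['p'].astype(int);X=cloud(n,f['d'])
    m=(p[...,0]-p[...,1]>45)&(abs(X[...,0]-.48)<.15)&(X[...,1]<-.05)&(X[...,1]>-.4)&(X[...,2]<.07)
    k,l,s,c=cv2.connectedComponentsWithStats(m.astype(np.uint8))
    for i in range(1,k):
        if s[i,4]>30: print(n,c[i],onz(n,*c[i],.022).round(3))
E
```

```text
scene [310.16129032 283.37903226] [ 0.488 -0.144  0.022]
scene [356.94354839 286.        ] [ 0.554 -0.237  0.022]
scene [299.18439716 307.79432624] [ 0.412 -0.167  0.022]
side [287.41860465 180.59689922] [ 0.549 -0.239  0.022]
side [334.99285714 197.55714286] [ 0.409 -0.168  0.022]
side [308.88028169 201.25352113] [ 0.484 -0.147  0.022]
```

Emit:
servo_tool:
  steps:
    - {"x":22,"y":-58,"z":0,"yaw":-5}
    - {"x":45,"y":-116,"z":0,"yaw":-10}
    - {"x":67,"y":-174,"z":0,"yaw":-15}
    - {"x":90,"y":-232,"z":0,"yaw":-20}
    - {"x":112,"y":-290,"z":0,"yaw":-25}
    - {"x":135,"y":-348,"z":0,"yaw":-30}
    - {"x":157,"y":-406,"z":0,"yaw":-35}
    - {"x":180,"y":-464,"z":0,"yaw":-40}
    - {"x":202,"y":-522,"z":0,"yaw":-45}
    - {"x":225,"y":-580,"z":0,"yaw":-50}
    - {"x":247,"y":-638,"z":0,"yaw":-55}
    - {"x":270,"y":-690,"z":0,"yaw":-60}
  grip: 58

```text
time: 1.65
ee_pos: [0.4167, -0.1625, 0.2224]
tcp_rot: [-180.0, 0.0, 104.3]
wrist_force: [0.6, 1.7, -0.4]
opening: 0.058
```

Emit:
servo_tool:
  steps:
    - {"x":25,"y":-40,"z":-30}
    - {"x":50,"y":-80,"z":-60}
    - {"x":50,"y":-80,"z":-60}
    - {"x":50,"y":-80,"z":-60}

```text
schema error: expected keys x, y, z, yaw
```

```bash
python3 - <<'E'
from h import *
o=get_obs();p,d=camera("wrist");print(o['ee_pos'],o['tcp_rot'])
print(wproj([.466,-.2425,.048],o))
np.savez("pics/w1.npz",p=p,d=d);cv2.imwrite("pics/w1.png",p[:,:,::-1])
E
```

```text
[ 0.41672045 -0.16250154  0.22237958] [-1.79959183e+02  6.61173679e-03  1.04309453e+02]
[305.17880839 263.71883419]
```

View pics/w1.png

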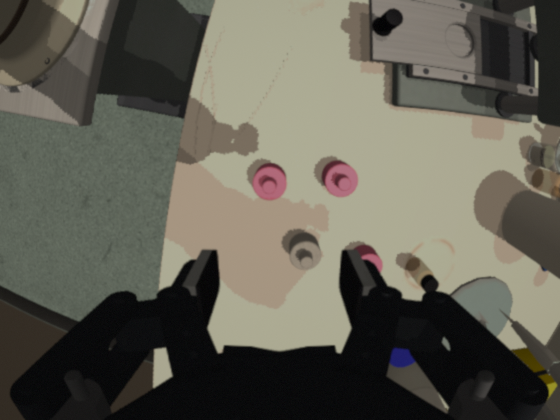

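The grey die shows at (305,250) with its punch top near (307,260). The recess is also visible at (459,40), and the post at (388,20).

```bash
python3 - <<'E'
from h import *
p=np.load("pics/w1.npz")['p']
a=cv2.resize(p[225:285,270:340,::-1],None,fx=6,fy=6,interpolation=cv2.INTER_CUBIC)
b=cv2.resize(p[0:70,365:495,::-1],None,fx=6,fy=6,interpolation=cv2.INTER_CUBIC)
cv2.imwrite("pics/w1a.png",a);cv2.imwrite("pics/w1b.png",b)
E
```

```text
(no output)
```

View pics/w1a.png

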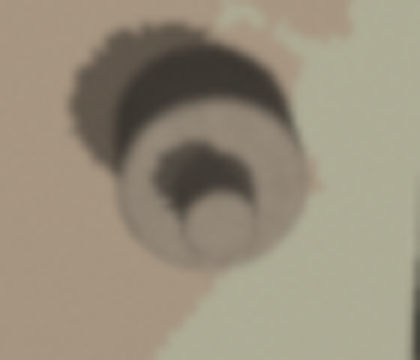

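View pics/w1b.png

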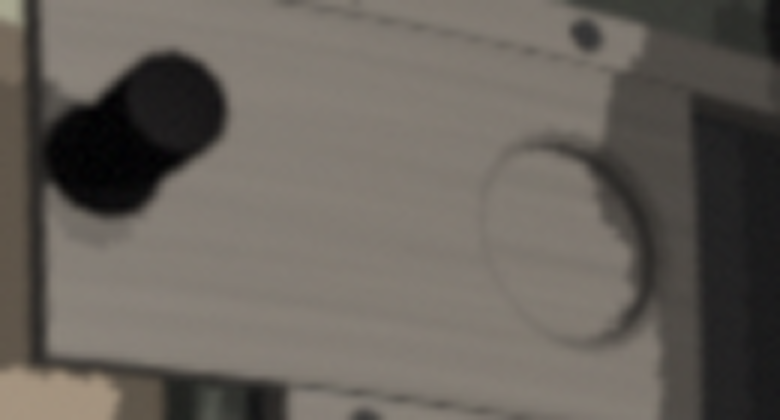

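```bash
python3 - <<'E'
from h import *
o=dict(ee_pos=np.array([0.41672045,-0.16250154,0.22237958]),tcp_rot=np.array([-179.959,.0066,104.309]))
print(wonz(306.7,262.7,.048,o),wonz(305.3,255.5,.034,o))
print('post',wonz(394.5,17.5,.088,o),'rec',wonz(459.7,40.2,.048,o))
E
```

```text
[ 0.46729878 -0.24087853  0.048     ] [ 0.46614133 -0.23873196  0.034     ]
post [0.47610206 0.02418328 0.088     ] rec [0.56663494 0.04690412 0.048     ]
```

Emit:
servo_tool:
  steps:
    - {"x":25,"y":-39,"z":-30,"yaw":0}
    - {"x":50,"y":-77,"z":-80,"yaw":0}
    - {"x":50,"y":-77,"z":-110,"yaw":0}
    - {"x":50,"y":-77,"z":-110,"yaw":0}

```text
time: 2.2
ee_pos: [0.4671, -0.2433, 0.1079]
tcp_rot: [-179.6, -0.1, 103.9]
wrist_force: [0.2, -0.1, 0.7]
opening: 0.0577
```

```bash
python3 - <<'E'
from h import *
o=get_obs();p,d=camera("wrist");print(o['ee_pos'],o['tcp_rot'])
print(wproj([.467,-.240,.048],o))
np.savez("pics/w2.npz",p=p,d=d);cv2.imwrite("pics/w2.png",p[:,:,::-1])
E
```

```text
[ 0.46706514 -0.24326107  0.10791755] [-1.79638964e+02 -1.32190198e-01  1.03934010e+02]
[282.00708189 216.62530595]
```

View pics/w2.png

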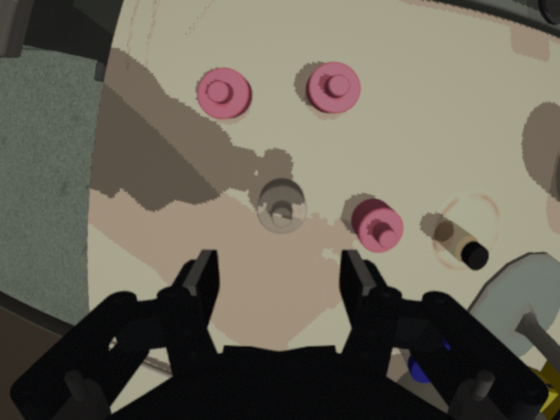

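Emit:
servo_tool:
  steps:
    - {"x":0,"y":4,"z":-30,"yaw":0}
    - {"x":0,"y":4,"z":-60,"yaw":0}
    - {"x":0,"y":4,"z":-73,"yaw":0}
    - {"x":0,"y":4,"z":-73,"yaw":0}

```text
time: 2.75
ee_pos: [0.4682, -0.2392, 0.0383]
tcp_rot: [-179.8, 0.0, 104.0]
wrist_force: [-0.7, -0.3, 0.4]
opening: 0.0579
```

Emit:
servo_tool:
  steps:
    - {"x":0,"y":0,"z":0,"yaw":0}
    - {"x":0,"y":0,"z":0,"yaw":0}
    - {"x":0,"y":0,"z":0,"yaw":0}
    - {"x":0,"y":0,"z":0,"yaw":0}
    - {"x":0,"y":0,"z":0,"yaw":0}
  grip: 30
  grip_force: 40

```text
time: 3.38
ee_pos: [0.4682, -0.2393, 0.0383]
tcp_rot: [-179.8, 0.0, 104.0]
wrist_force: [-0.8, 0.4, -0.2]
opening: 0.0299
```

```bash
python3 - <<'E'
from h import *
o=get_obs();p,d=camera("wrist");print(o['ee_pos'],o['tcp_rot'],o['opening'])
np.savez("pics/w3.npz",p=p,d=d);cv2.imwrite("pics/w3.png",p[:,:,::-1])
E
```

```text
[ 0.4681641  -0.23927515  0.03834379] [-1.79815903e+02  2.50992687e-02  1.03981517e+02] 0.029908231460722634
```

View pics/w3.png

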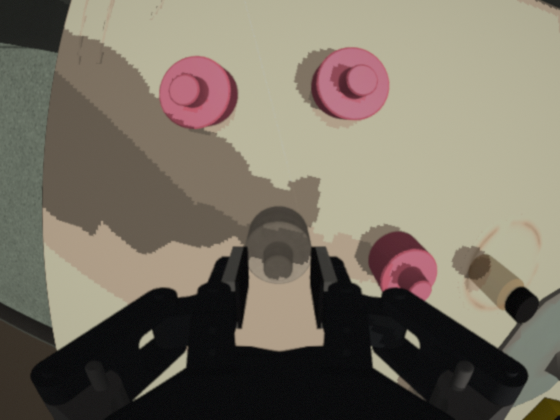

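```bash
python3 - <<'E'
from h import *
from scipy.spatial.transform import Rotation as Ro
o=get_obs();R=Ro.from_euler('xyz',o['tcp_rot'],degrees=True).as_matrix()
for t in [(0,.015,.022),(0,-.015,.022),(.011,.015,.022),(-.011,.015,.022),(0,.015,.003),(0,-.015,.003),(0,.015,-.02)]:
    print(t,wproj(R@np.array(t)+o['ee_pos'],o).round(1))
p=np.load("pics/w3.npz")['p']
print(wonz(278.5,259,.048,o),wonz(278,250,.034,o))
cv2.imwrite("pics/w3a.png",cv2.resize(p[195:345,200:360,::-1],None,fx=4,fy=4,interpolation=cv2.INTER_CUBIC))
E
```

```text
(0, 0.015, 0.022) [306.8 242. ]
(0, -0.015, 0.022) [254.6 242.1]
(0.011, 0.015, 0.022) [307.3 224. ]
(-0.011, 0.015, 0.022) [306.2 259.3]
(0, 0.015, 0.003) [309.7 256. ]
(0, -0.015, 0.003) [252.1 256.1]
(0, 0.015, -0.02) [314.  277.1]
[ 0.46592798 -0.23522429  0.048     ] [ 0.4659782  -0.23675721  0.034     ]
```

View pics/w3a.png

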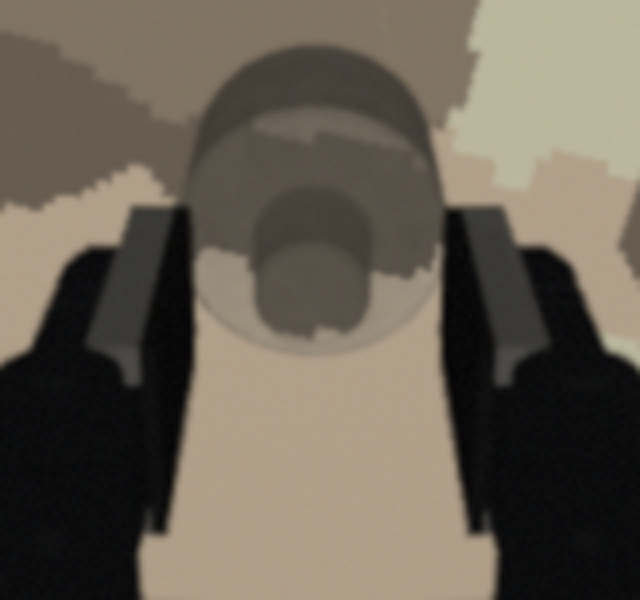

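The pads touch the barrel on both sides at its diameter (zoom x 192 and 443), although the reported opening is 30 mm. I'll squeeze further to check.

Emit:
servo_tool:
  steps:
    - {"x":0,"y":0,"z":0,"yaw":0}
    - {"x":0,"y":0,"z":0,"yaw":0}
    - {"x":0,"y":0,"z":0,"yaw":0}
  grip: 20

```text
time: 3.8
ee_pos: [0.4681, -0.2392, 0.0383]
tcp_rot: [-179.8, 0.0, 104.0]
wrist_force: [0.1, 0.6, 0.0]
opening: 0.02
```

```bash
python3 - <<'E'
from h import *
o=get_obs();p,d=camera("wrist");print(o['ee_pos'],o['tcp_rot'],o['opening'])
np.savez("pics/w4.npz",p=p,d=d);cv2.imwrite("pics/w4.png",cv2.resize(p[195:345,200:360,::-1],None,fx=4,fy=4,interpolation=cv2.INTER_CUBIC))
E
```

```text
[ 0.4681482  -0.23922697  0.03831366] [-1.79814786e+02  2.21581482e-02  1.03985022e+02] 0.02003592185787523
```

View pics/w4.png

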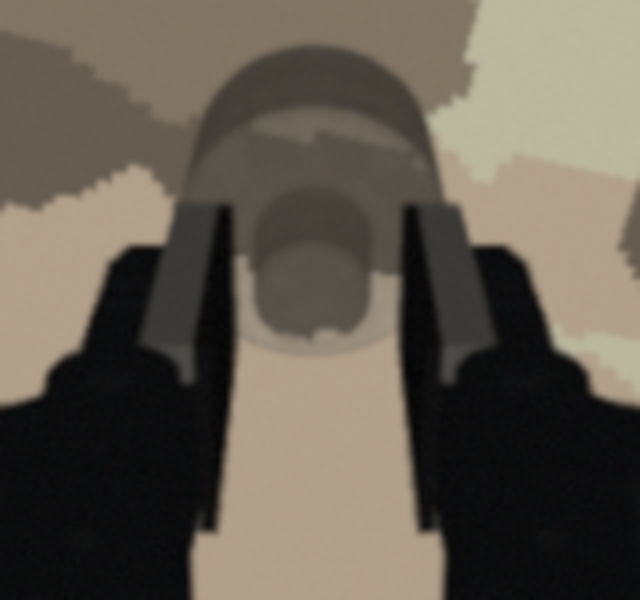

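```bash
python3 - <<'E'
from h import *
o=get_obs();f=np.load("pics/w4.npz");d=f['d'];c=camera_params('wrist');K=c['intrinsics'];H=c['hand_eye']
from scipy.spatial.transform import Rotation as Ro
R=Ro.from_euler('xyz',o['tcp_rot'],degrees=True).as_matrix()
for u,v in [(250,250),(248,262),(245,275),(305,250),(310,262),(315,280),(256,255),(256,290),(278,265),(278,225),(264,275),(278,330),(278,300)]:
    p=np.array([u,v])-K[:2,2];r=np.hypot(*p);th=r/K[0,0];z=d[v,u]
    q=np.r_[p/r*np.tan(th)*z,z];t=H[:3,:3]@q+H[:3,3];w=R@t+o['ee_pos'];print((u,v),z.round(4),'tool',t.round(4),'world',w.round(4))
E
```

```text
(250, 250) 0.1451 tool [ 0.0123 -0.014  -0.0169] world [ 0.4516 -0.2306  0.0552]
(248, 262) 0.1326 tool [ 0.0126 -0.0138 -0.0298] world [ 0.4518 -0.2303  0.0681]
(245, 275) 0.1222 tool [ 0.0124 -0.014  -0.0407] world [ 0.4517 -0.2306  0.0791]
(305, 250) 0.1446 tool [ 0.0125  0.0107 -0.0173] world [ 0.4756 -0.2245  0.0556]
(310, 262) 0.135 tool [ 0.0115  0.0121 -0.0276] world [ 0.4772 -0.2251  0.0659]
(315, 280) 0.1196 tool [ 0.0117  0.0126 -0.0436] world [ 0.4776 -0.2248  0.0819]
(256, 255) 0.1385 tool [ 0.013  -0.0109 -0.0236] world [ 0.4546 -0.2292  0.0619]
(256, 290) 0.1381 tool [-0.0019 -0.011  -0.0282] world [ 0.458  -0.2437  0.0666]
(278, 265) 0.1549 tool [ 0.0013 -0.0015 -0.0099] world [ 0.4665 -0.2383  0.0482]
(278, 225) 0.1673 tool [ 0.0157 -0.0015  0.0073] world [ 0.4629 -0.2243  0.0311]
(264, 275) 0.1765 tool [-0.014  -0.0093  0.0082] world [ 0.4625 -0.2551  0.0301]
(278, 330) 0.2236 tool [-0.0768 -0.0018  0.0391] world [ 0.4849 -0.3143 -0.0008]
(278, 300) 0.2159 tool [-0.0502 -0.0017  0.0388] world [ 4.785e-01 -2.884e-01 -4.000e-04]
```

The depth shows the real fingertips about 15 mm behind the reported TCP, not 22 mm ahead, so the jaws closed above the die. I'll measure the tip offset when open before descending.

Emit:
servo_tool:
  steps:
    - {"x":-1,"y":2,"z":0,"yaw":0}
    - {"x":-1,"y":2,"z":0,"yaw":0}
    - {"x":-1,"y":2,"z":0,"yaw":0}
    - {"x":-1,"y":2,"z":0,"yaw":0}
  grip: 56

```text
time: 4.35
ee_pos: [0.4672, -0.2372, 0.0383]
tcp_rot: [-179.8, 0.0, 104.0]
wrist_force: [0.3, 0.3, -0.6]
opening: 0.0557
```

```bash
cat >> h.py <<'E'
def wcloud(d,o):
    from scipy.spatial.transform import Rotation as Ro
    c=camera_params('wrist');K=c['intrinsics'];H=c['hand_eye']
    R=Ro.from_euler('xyz',o['tcp_rot'],degrees=True).as_matrix()
    v,u=np.mgrid[:d.shape[0],:d.shape[1]];pu=u-K[0,2];pv=v-K[1,2];r=np.hypot(pu,pv)+1e-9;th=r/K[0,0]
    q=np.stack([pu/r*np.tan(th)*d,pv/r*np.tan(th)*d,d],-1);t=q@H[:3,:3].T+H[:3,3];return t,t@R.T+o['ee_pos']
E
python3 - <<'E'
from h import *
f=np.load("pics/w4.npz")
o=get_obs();p,d=camera("wrist");np.savez("pics/w5.npz",p=p,d=d);print(o['ee_pos'],o['opening'])
for dd,nm in [(f['d'],'20'),(d,'56')]:
    t,w=wcloud(dd,o);m=(abs(t[...,1])<.05)&(abs(t[...,1])>.009)&(t[...,0]<.02)&(t[...,0]>-.02)&(t[...,2]<.0)&(t[...,2]>-.05)
    z=t[m];print(nm,len(z),np.percentile(z[:,2],[90,98,99.5]).round(4),z[:,0].min(),z[:,0].max(),[ (z[z[:,1]*s>0][:,1]*s).min().round(4) for s in (1,-1)])
cv2.imwrite("pics/w5.png",p[:,:,::-1])
E
```

```text
[ 0.46716543 -0.23724013  0.03833361] 0.05570823588790272
20 2984 [-0.0183 -0.0139 -0.0122] -0.0101141099563936 0.014091562823586368 [np.float64(0.009), np.float64(0.0107)]
56 3718 [-0.0195 -0.0144 -0.0128] -0.010621429370108779 0.013216515690447836 [np.float64(0.0264), np.float64(0.0285)]
```

View pics/w5.png

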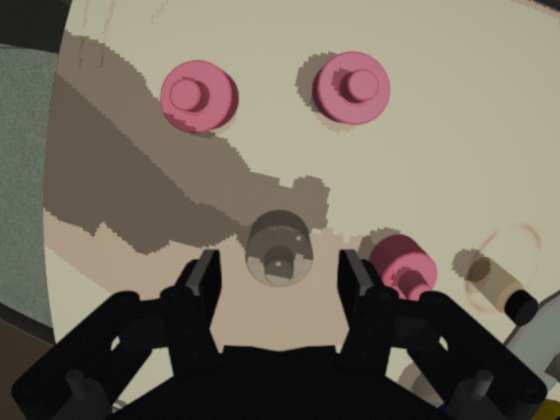

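Emit:
servo_tool:
  steps:
    - {"x":0,"y":0,"z":-15,"yaw":0}
    - {"x":0,"y":0,"z":-30,"yaw":0}
    - {"x":0,"y":0,"z":-36,"yaw":0}
    - {"x":0,"y":0,"z":-38,"yaw":0}
    - {"x":0,"y":0,"z":-38,"yaw":0}

```text
time: 5.03
ee_pos: [0.4672, -0.2373, 0.0004]
tcp_rot: [-179.8, 0.0, 104.0]
wrist_force: [-0.8, -0.3, -0.5]
opening: 0.056
```

```bash
python3 - <<'E'
from h import *
o=get_obs();p,d=camera("wrist");np.savez("pics/w6.npz",p=p,d=d);print(o['ee_pos'],o['opening'],o['wrist_force'])
t,w=wcloud(d,o);m=(abs(t[...,1])<.05)&(abs(t[...,1])>.022)&(t[...,0]<.02)&(t[...,0]>-.02)&(t[...,2]<.0)&(t[...,2]>-.05)
print(np.percentile(w[m][:,2],[1,5,10]))
cv2.imwrite("pics/w6.png",p[:,:,::-1])
E
```

```text
[ 4.67236134e-01 -2.37282617e-01  3.78977797e-04] 0.05602969891532104 [-0.77111356 -0.33825287 -0.51568796]
[0.00030528 0.00051745 0.00077951]
```

View pics/w6.png

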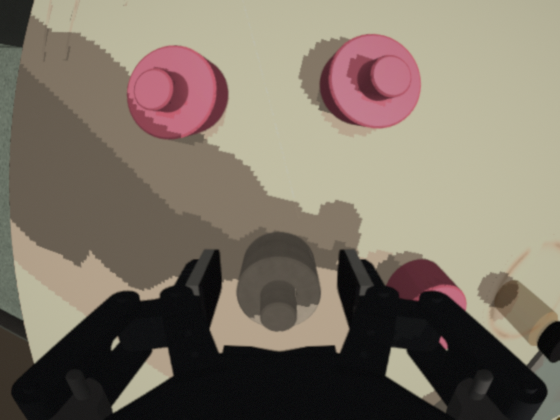

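Now the pads flank the barrel, so I'll close on it.

Emit:
servo_tool:
  steps:
    - {"x":0,"y":0,"z":0,"yaw":0}
    - {"x":0,"y":0,"z":0,"yaw":0}
    - {"x":0,"y":0,"z":0,"yaw":0}
    - {"x":0,"y":0,"z":0,"yaw":0}
  grip: 28
  grip_force: 50

```text
time: 5.58
ee_pos: [0.4678, -0.2376, 0.0014]
tcp_rot: [-179.9, 0.1, 104.0]
wrist_force: [-1.2, 0.6, 5.3]
opening: 0.0344
```

```bash
python3 - <<'E'
from h import *
o=get_obs();p,d=camera("wrist");np.savez("pics/w7.npz",p=p,d=d);print(o['ee_pos'],o['opening'],o['wrist_force'],o['q'])
t,w=wcloud(d,o)
m=(abs(t[...,1])<.03)&(abs(t[...,1])>.0185)&(t[...,0]<.02)&(t[...,0]>-.02)&(t[...,2]<.0)&(t[...,2]>-.05);print(np.percentile(w[m][:,2],[1,5,10]))
cv2.imwrite("pics/w7.png",p[:,:,::-1])
cv2.imwrite("pics/w7.png",cv2.resize(p[195:345,200:360,::-1],None,fx=4,fy=4,interpolation=cv2.INTER_CUBIC))
E
```

```text
[ 0.4677839  -0.23756619  0.00143537] 0.034391971949308285 [-1.2252568   0.58017909  5.29573215] [-26.84535467   3.28678966 -16.35331216  70.38422061  -0.14058383
  49.17006416]
[0.0138913  0.0177298  0.02002086]
```

View pics/w7.png

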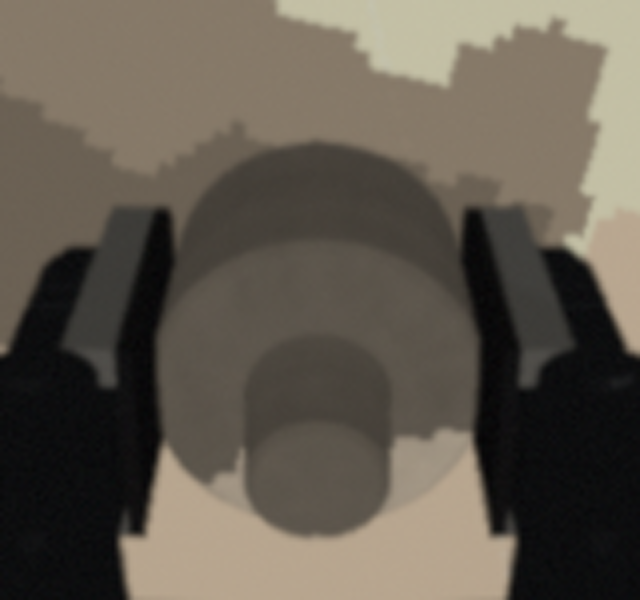

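Emit:
servo_tool:
  steps:
    - {"x":0,"y":0,"z":30,"yaw":0}
    - {"x":0,"y":0,"z":75,"yaw":0}
    - {"x":0,"y":10,"z":115,"yaw":10}
    - {"x":5,"y":40,"z":120,"yaw":20}
    - {"x":10,"y":80,"z":120,"yaw":30}
    - {"x":17,"y":120,"z":120,"yaw":40}
    - {"x":24,"y":160,"z":120,"yaw":50}
    - {"x":31,"y":200,"z":120,"yaw":60}
    - {"x":38,"y":235,"z":120,"yaw":70}
    - {"x":46,"y":271,"z":120,"yaw":80}
    - {"x":46,"y":271,"z":120,"yaw":90}
    - {"x":46,"y":271,"z":120,"yaw":90}

```text
time: 7.12
ee_pos: [0.5135, 0.0338, 0.121]
tcp_rot: [-179.9, 0.0, -166.0]
wrist_force: [-0.2, -0.4, -2.4]
opening: 0.0341
```

```bash
python3 - <<'E'
from h import *
o=get_obs();p,d=camera("wrist");np.savez("pics/w8.npz",p=p,d=d,e=o['ee_pos'],r=o['tcp_rot']);print(o['ee_pos'],o['tcp_rot'],o['opening'],o['wrist_force'],o['q'])
cv2.imwrite("pics/w8.png",p[:,:,::-1])
E
```

```text
[0.5135441  0.03380633 0.12101333] [-1.79891902e+02  4.25460687e-02 -1.66035359e+02] 0.03405836193224344 [-0.22647322 -0.44197971 -2.4426442 ] [  3.82268867  -0.73946405  -7.0840331   83.59451493  -0.09891723
 -10.14196505]
```

View pics/w8.png

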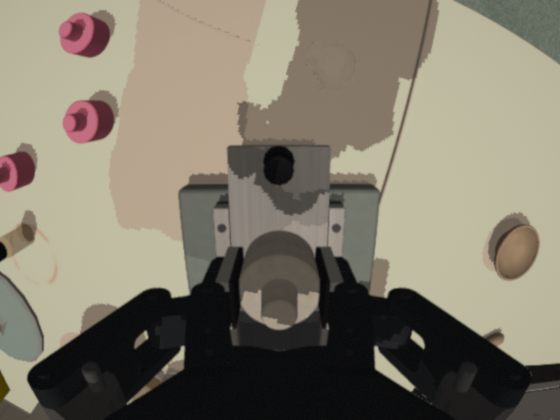

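```bash
python3 - <<'E'
from h import *
f=np.load("pics/w8.npz");p=f['p']
cv2.imwrite("pics/w8a.png",cv2.resize(p[135:205,215:345,::-1],None,fx=6,fy=6,interpolation=cv2.INTER_CUBIC))
cv2.imwrite("pics/w8b.png",cv2.resize(p[220:340,225:335,::-1],None,fx=5,fy=5,interpolation=cv2.INTER_CUBIC))
E
```

```text
(no output)
```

View pics/w8a.png

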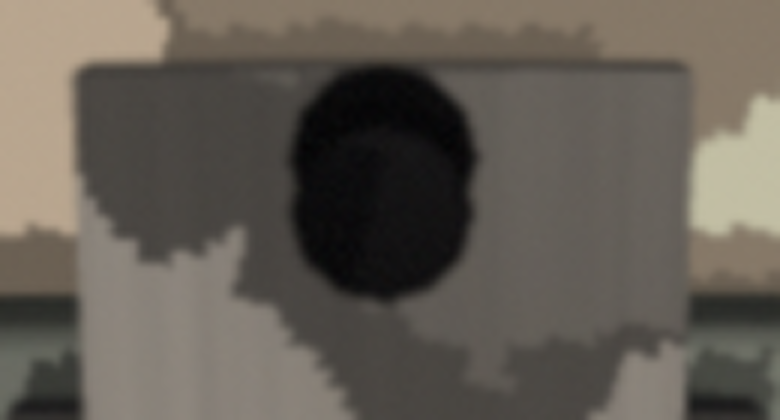

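View pics/w8b.png

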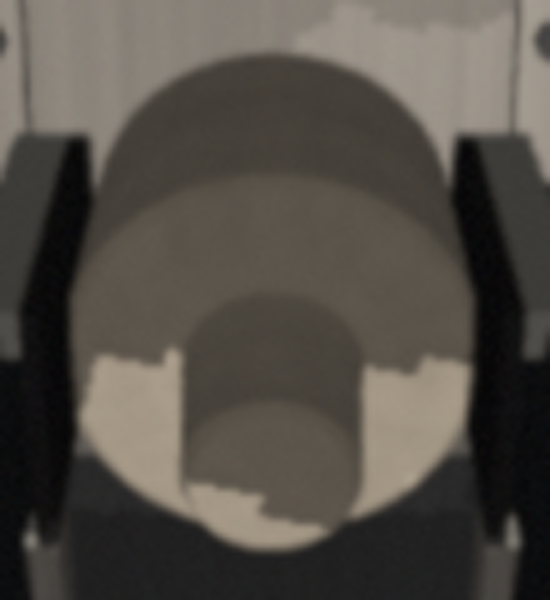

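```bash
python3 - <<'E'
from h import *
f=np.load("pics/w8.npz");o=dict(ee_pos=f['e'],tcp_rot=f['r']);t,w=wcloud(f['d'],o)
print('punch depth',w[315,279],t[315,279],w[322,279],'barreltop',w[265,279],w[260,279])
zt=w[312:318,274:285,2].mean();P_=wonz(279.4,315,zt,o);print('die axis',P_,'z',zt)
po=wonz(279,170.5,.088,o);print('post',po, w[170,279])
a=wonz(215+77/6,135+68/6,.048,o);b=wonz(215+690/6,135+68/6,.048,o);print('corners',a,b,np.linalg.norm(a-b),np.degrees(np.arctan2(*(b-a)[[1,0]])),'mid',(a+b)/2)
for ang in (14.0,14.5):
    c=np.radians(ang);r=po+.095*np.array([np.cos(c),np.sin(c),0]);print(ang,'rec',r,'shift',(r-P_)*1000)
m=(abs(t[...,0])<.01)
# side strips: tray top plane
print('tray z',w[230,245,2],w[200,260,2],w[190,300,2])
E
```

```text
punch depth [0.5166048  0.03591814 0.16639416] [-0.00351357  0.00122516 -0.04538063] [0.51892481 0.03649244 0.16784887] barreltop [0.50292238 0.03252823 0.15033592] [0.50053482 0.03193798 0.15061974]
die axis [0.51597321 0.03592186 0.16725016] z 0.16725015611921945
post [0.47533577 0.02568255 0.088     ] [0.47531706 0.02567732 0.08646222]
corners [ 0.47399031 -0.01119859  0.048     ] [0.45699507 0.05753977 0.048     ] 0.07080819550942279 103.88760089837635 mid [0.46549269 0.02317059 0.048     ]
14.0 rec [0.56751386 0.04866513 0.088     ] shift [ 51.54065158  12.74326753 -79.25015612]
14.5 rec [0.56730979 0.04946865 0.088     ] shift [ 51.33658341  13.54678783 -79.25015612]
tray z 0.0472394792082904 0.04835300532944116 0.04843051672369661
```

Emit:
servo_tool:
  steps:
    - {"x":26,"y":6.4,"z":0,"yaw":0}
    - {"x":51.5,"y":12.8,"z":-10,"yaw":0}
    - {"x":51.5,"y":12.8,"z":-35,"yaw":0}
    - {"x":51.5,"y":12.8,"z":-55,"yaw":0}
    - {"x":51.5,"y":12.8,"z":-66,"yaw":0}
    - {"x":51.5,"y":12.8,"z":-66,"yaw":0}

```text
time: 7.92
ee_pos: [0.5646, 0.0458, 0.0546]
tcp_rot: [-179.9, -0.0, -166.4]
wrist_force: [-0.3, 0.4, -1.8]
opening: 0.0344
```

```bash
python3 - <<'E'
from h import *
o=get_obs();print(o['ee_pos'],o['tcp_rot'],o['opening'],o['wrist_force'])
for n,(x,y,w,h),s in [("scene",(215,180,120,90),6),("side",(220,180,120,90),6),("wrist",(180,120,200,210),3)]:
    p,d=camera(n);np.savez(f"pics/{n}9.npz",p=p,d=d,e=o['ee_pos'],r=o['tcp_rot']);cv2.imwrite(f"pics/{n}9.png",cv2.resize(p[y:y+h,x:x+w,::-1],None,fx=s,fy=s,interpolation=cv2.INTER_CUBIC))
E
```

```text
[0.56461332 0.04584874 0.05459922] [-1.79901079e+02 -1.29147080e-02 -1.66354418e+02] 0.034443013119039294 [-0.27030891  0.39533964 -1.8061236 ]
```

View pics/scene9.png

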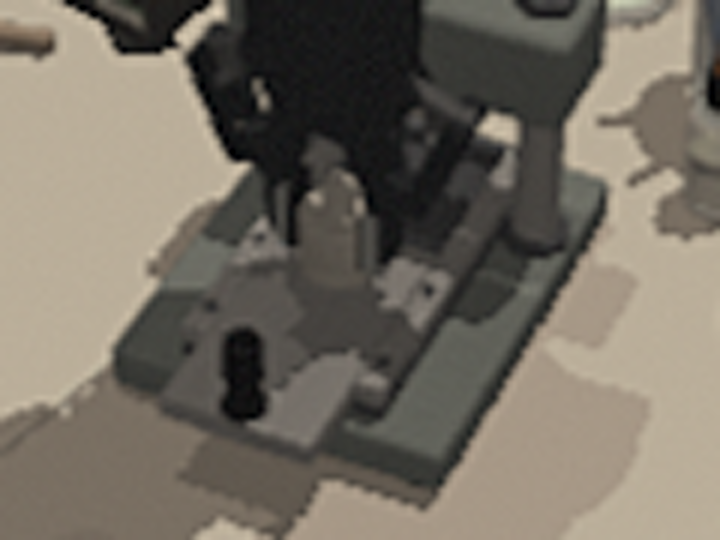

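View pics/side9.png

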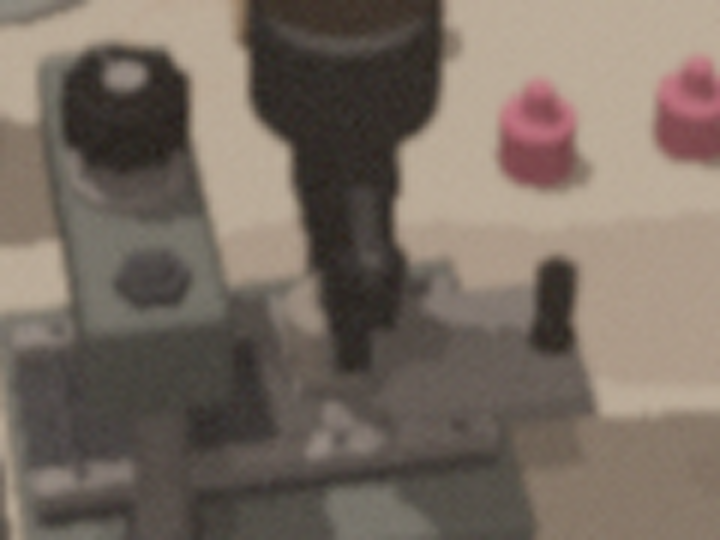

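View pics/wrist9.png

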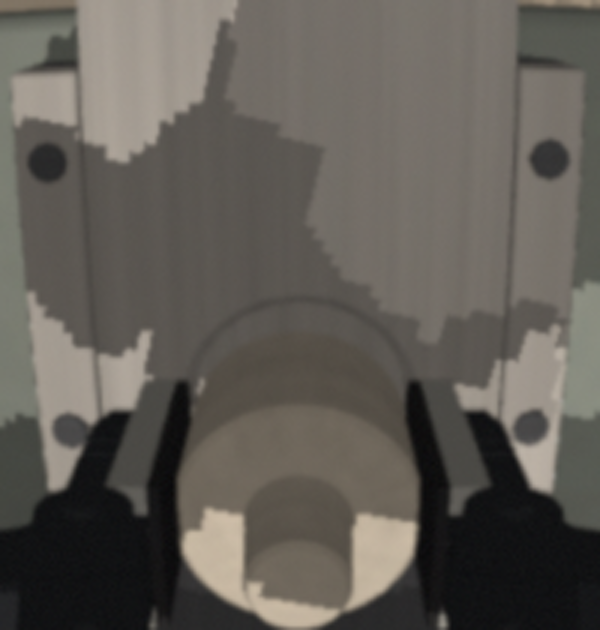

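```bash
python3 - <<'E'
from h import *
f=np.load("pics/wrist9.npz");o=dict(ee_pos=f['e'],tcp_rot=f['r'])
t,w=wcloud(f['d'],o)
pz=w[312:318,275:283,2].mean();print('punch z',pz)
R=wonz(280.7,219.3,.048,o);u=np.array([.9703,.2419,0]);C=R+.0195*u
bz=pz-.048
B=wonz(280,230.7,bz,o)+.018*u
Pn=wonz(180+298/3,120+585/3,pz,o)
print('recess',C,'die from base',B,'die from punch',Pn,'bz',bz)
print((C-B)*1000,(C-Pn)*1000)
E
```

```text
punch z 0.10529875696101143
recess [0.56499995 0.04831673 0.048     ] die from base [0.56626983 0.04822116 0.05729876] die from punch [0.56400823 0.04717561 0.10529876] bz 0.05729875696101143
[-1.2698715   0.0955719  -9.29875696] [  0.99172638   1.14112029 -57.29875696]
```

Emit:
servo_tool:
  steps:
    - {"x":0,"y":0.5,"z":-4,"yaw":0}
    - {"x":0,"y":0.5,"z":-8,"yaw":0}
    - {"x":0,"y":0.5,"z":-8,"yaw":0}
    - {"x":0,"y":0.5,"z":-8,"yaw":0}

```text
time: 8.57
ee_pos: [0.5655, 0.0467, 0.0481]
tcp_rot: [-179.9, 0.1, -166.3]
wrist_force: [0.2, -0.1, -1.4]
opening: 0.0342
```

```bash
cat > look.py <<'E'
import sys
from h import *
tag=sys.argv[1];o=get_obs();print(o['time'],o['ee_pos'].round(4),o['tcp_rot'].round(2),o['opening'].round(4),o['wrist_force'].round(2),o['torque'].round(2))
p,d=camera("wrist");np.savez(f"pics/{tag}.npz",p=p,d=d,e=o['ee_pos'],r=o['tcp_rot'])
if len(sys.argv)>2:
    x,y,w,h,s=map(int,sys.argv[2:7]);p=cv2.resize(p[y:y+h,x:x+w],None,fx=s,fy=s,interpolation=cv2.INTER_CUBIC)
cv2.imwrite(f"pics/{tag}.png",p[:,:,::-1])
E
python3 look.py w10 180 150 200 180 3
```

```text
Traceback (most recent call last):
  File "look.py", line 3, in <module>
    tag=sys.argv[1];o=get_obs();print(o['time'],o['ee_pos'].round(4),o['tcp_rot'].round(2),o['opening'].round(4),o['wrist_force'].round(2),o['torque'].round(2))
                                                                                           ^^^^^^^^^^^^^^^^^^
AttributeError: 'float' object has no attribute 'round'
```

```bash
sed -i "s/o\['opening'\].round(4)/o['opening']/" look.py; python3 look.py w10 180 150 200 180 3
```

```text
8.575 [0.5655 0.0467 0.0481] [-1.7988e+02  1.3000e-01 -1.6628e+02] 0.03415224016525832 [ 0.19 -0.11 -1.38] [0.04 0.09 0.02]
```

View pics/w10.png

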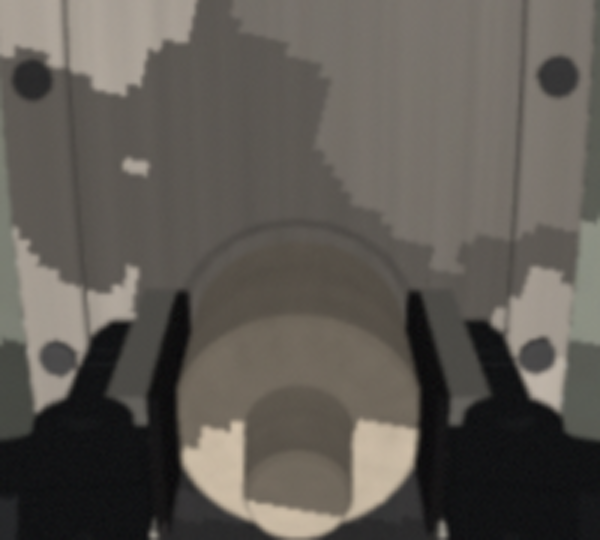

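Emit:
servo_tool:
  steps:
    - {"x":-0.5,"y":0,"z":-2,"yaw":0}
    - {"x":-0.5,"y":0,"z":-4,"yaw":0}
    - {"x":-0.5,"y":0,"z":-4,"yaw":0}

```text
time: 9.0
ee_pos: [0.5649, 0.0466, 0.0439]
tcp_rot: [-179.9, 0.1, -166.3]
wrist_force: [-0.2, 0.1, -2.4]
opening: 0.0347
```

```bash
python3 look.py w11 180 150 200 180 3
```

```text
9.0 [0.5649 0.0466 0.0439] [-1.7988e+02  1.2000e-01 -1.6628e+02] 0.034670709656163305 [-0.23  0.14 -2.43] [-0.01 -0.02 -0.06]
```

View pics/w11.png

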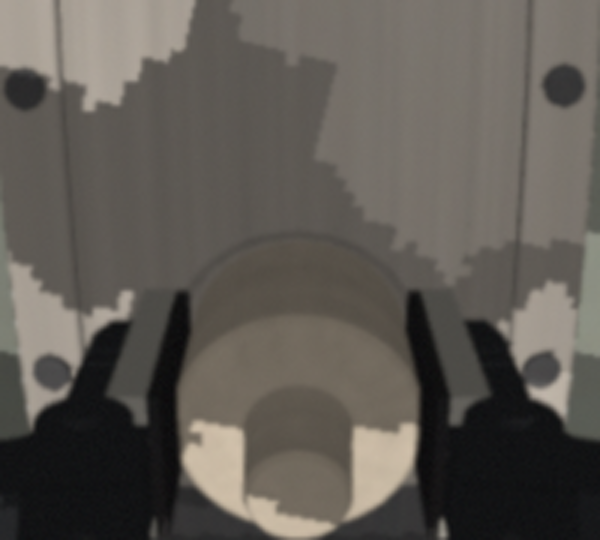

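Emit:
servo_tool:
  steps:
    - {"x":0.5,"y":0.1,"z":-1.5,"yaw":0}
    - {"x":0.5,"y":0.1,"z":-3,"yaw":0}
    - {"x":0.5,"y":0.1,"z":-3,"yaw":0}

```text
time: 9.43
ee_pos: [0.5662, 0.0469, 0.0423]
tcp_rot: [-179.9, 0.2, -166.3]
wrist_force: [-1.3, -0.1, 6.7]
opening: 0.0343
```

```bash
python3 look.py w12 180 150 200 180 3
```

```text
9.425 [0.5662 0.0469 0.0423] [-179.86    0.24 -166.28] 0.03432406380000871 [-1.32 -0.11  6.71] [-0.05  0.34 -0.01]
```

View pics/w12.png

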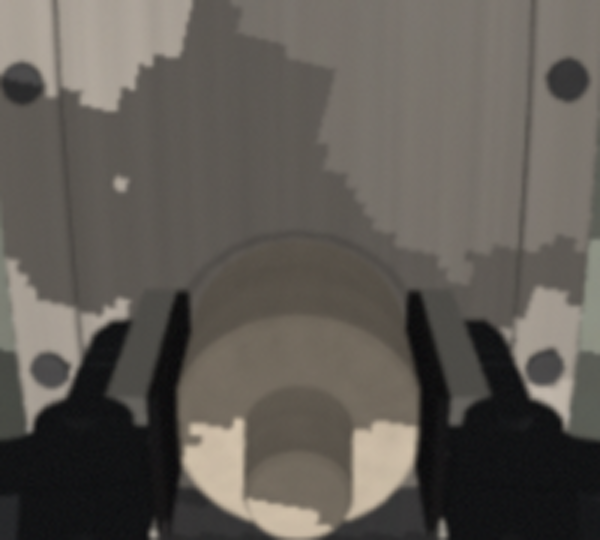

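Contact force is 9 N net at TCP z 42.3 mm. That is 40.9 mm above the grasp height on the bench, so the die is on the recess floor at 41 mm. I'll release and lift.

Emit:
servo_tool:
  steps:
    - {"x":0,"y":0,"z":0.5,"yaw":0}
    - {"x":0,"y":0,"z":0.5,"yaw":0}
    - {"x":0,"y":0,"z":0.5,"yaw":0}
    - {"x":0,"y":0,"z":20,"yaw":0}
    - {"x":0,"y":0,"z":65,"yaw":0}
    - {"x":-20,"y":-5,"z":70,"yaw":0}
    - {"x":-50,"y":-12,"z":70,"yaw":0}
    - {"x":-89,"y":-22,"z":70,"yaw":0}
    - {"x":-89,"y":-22,"z":70,"yaw":0}
    - {"x":-89,"y":-22,"z":70,"yaw":0}
  grip: 52

```text
time: 10.72
ee_pos: [0.478, 0.0249, 0.1136]
tcp_rot: [-179.8, 0.4, -166.3]
wrist_force: [0.8, 0.8, -0.2]
opening: 0.0521
```

```bash
python3 look.py w13; python3 - <<'E'
from h import *
for n,(x,y,w,h),s in [("scene",(215,145,120,120),5),("side",(205,160,140,110),5)]:
    p,d=camera(n);cv2.imwrite(f"pics/{n}13.png",cv2.resize(p[y:y+h,x:x+w,::-1],None,fx=s,fy=s,interpolation=cv2.INTER_CUBIC))
E
```

```text
10.725 [0.478  0.0249 0.1136] [-179.84    0.36 -166.29] 0.05210416422193579 [ 0.76  0.81 -0.17] [-0.01 -0.04  0.  ]
```

View pics/w13.png

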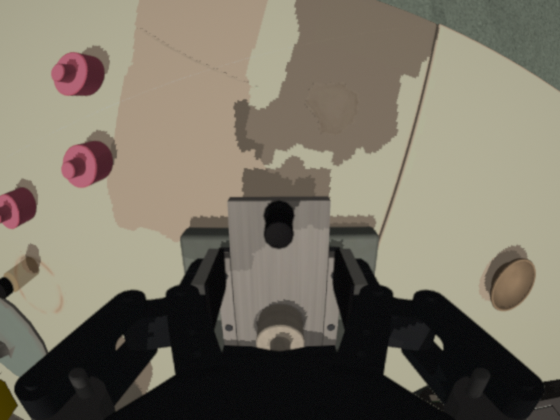

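View pics/scene13.png

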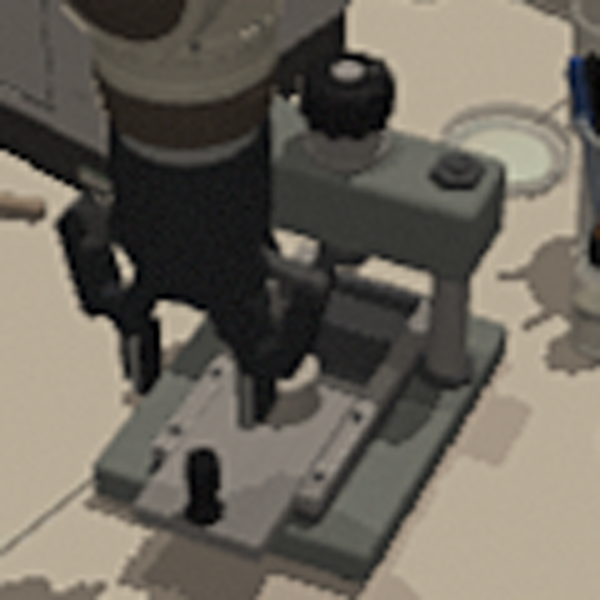

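View pics/side13.png

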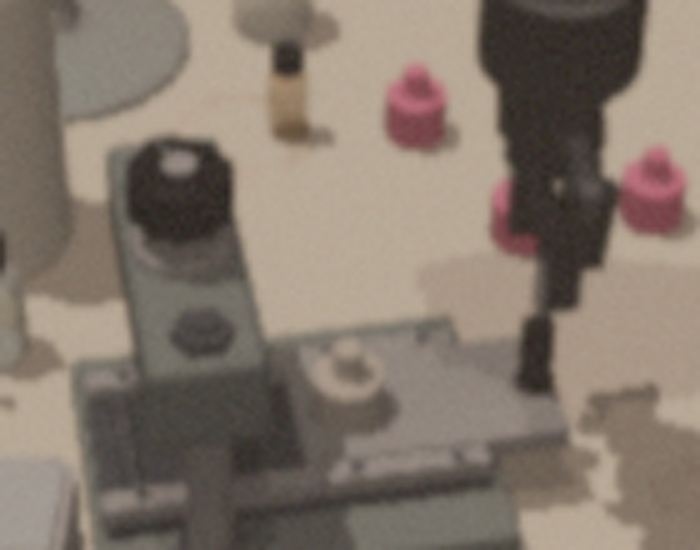

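```bash
python3 - <<'E'
from h import *
f=np.load("pics/w13.npz");o=dict(ee_pos=f['e'],tcp_rot=f['r'])
t,w=wcloud(f['d'],o)
print(wonz(279,235,.088,o),w[235,279],t[235,279]); 
for v in (325,330,340,343): print(v,w[v,279],w[v,265])
E
```

```text
[0.47541822 0.02559495 0.088     ] [0.47569405 0.02566097 0.08729085] [0.00218491 0.00133783 0.02633645]
325 [0.55194723 0.04414026 0.07067325] [0.55683914 0.03457505 0.06753785]
330 [0.55578877 0.04507368 0.07173204] [0.55850473 0.0350927  0.07147644]
340 [0.56207726 0.04660465 0.07577704] [0.56829266 0.03723381 0.07136939]
343 [0.56213772 0.04662368 0.07918381] [0.57075133 0.03779595 0.07201554]
```

Emit:
servo_tool:
  steps:
    - {"x":-2,"y":0,"z":-30,"yaw":0}
    - {"x":-2,"y":0,"z":-60,"yaw":0}
    - {"x":-2,"y":0,"z":-67,"yaw":0}
    - {"x":-2,"y":0,"z":-67,"yaw":0}

```text
time: 11.38
ee_pos: [0.4761, 0.0251, 0.0458]
tcp_rot: [-179.9, 0.2, -166.3]
wrist_force: [0.6, -0.0, 0.1]
opening: 0.052
```

Emit:
servo_tool:
  steps:
    - {"x":0,"y":0,"z":0,"yaw":0}
    - {"x":0,"y":0,"z":0,"yaw":0}
    - {"x":0,"y":0,"z":0,"yaw":0}
    - {"x":0,"y":0,"z":0,"yaw":0}
  grip: 10
  grip_force: 25

```text
time: 11.88
ee_pos: [0.477, 0.0243, 0.047]
tcp_rot: [-179.7, 0.3, -166.3]
wrist_force: [0.9, -6.0, 2.4]
opening: 0.0168
```

```bash
python3 look.py w14 
```

```text
11.875 [0.477  0.0243 0.047 ] [-179.74    0.34 -166.3 ] 0.016820975156101627 [ 0.89 -6.04  2.37] [-0.98 -0.15  0.01]
```

View pics/w14.png

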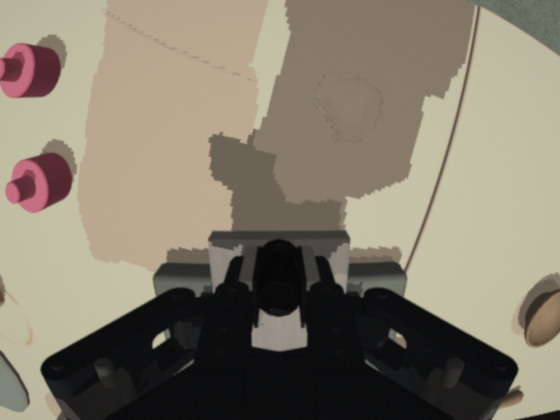

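Emit:
servo_tool:
  steps:
    - {"x":3,"y":0.7,"z":0,"yaw":0}
    - {"x":9,"y":2.2,"z":0,"yaw":0}
    - {"x":16,"y":4,"z":0,"yaw":0}
    - {"x":23,"y":5.7,"z":0,"yaw":0}
    - {"x":30,"y":7.5,"z":0,"yaw":0}
    - {"x":37,"y":9.2,"z":0,"yaw":0}
    - {"x":44,"y":11,"z":0,"yaw":0}
    - {"x":51,"y":12.7,"z":0,"yaw":0}
    - {"x":58,"y":14.5,"z":0,"yaw":0}
    - {"x":64,"y":16,"z":0,"yaw":0}
    - {"x":69,"y":17.2,"z":0,"yaw":0}
    - {"x":70,"y":17.5,"z":0,"yaw":0}

```text
time: 13.42
ee_pos: [0.5474, 0.0419, 0.0471]
tcp_rot: [-179.7, 0.4, -166.3]
wrist_force: [-1.8, -3.8, 3.2]
opening: 0.0172
```

Emit:
servo_tool:
  steps:
    - {"x":1.5,"y":0.4,"z":0,"yaw":0}
    - {"x":3,"y":0.75,"z":0,"yaw":0}
    - {"x":4,"y":1,"z":0,"yaw":0}
    - {"x":4,"y":1,"z":0,"yaw":0}

```text
time: 13.92
ee_pos: [0.5515, 0.0429, 0.0471]
tcp_rot: [-179.7, 0.4, -166.3]
wrist_force: [-0.4, -3.9, 2.5]
opening: 0.0175
```

Emit:
servo_tool:
  steps:
    - {"x":1,"y":0.25,"z":0,"yaw":0}
    - {"x":2,"y":0.5,"z":0,"yaw":0}
    - {"x":3,"y":0.75,"z":0,"yaw":0}
    - {"x":4,"y":1,"z":0,"yaw":0}
    - {"x":4,"y":1,"z":0,"yaw":0}

```text
time: 14.55
ee_pos: [0.5541, 0.0435, 0.0471]
tcp_rot: [-179.7, 0.2, -166.3]
wrist_force: [-10.2, -5.3, 7.2]
opening: 0.0169
```

Emit:
servo_tool:
  steps:
    - {"x":0,"y":0,"z":0,"yaw":0}
    - {"x":0,"y":0,"z":0,"yaw":0}
    - {"x":0,"y":0,"z":0,"yaw":0}
    - {"x":0,"y":0,"z":30,"yaw":0}
    - {"x":-10,"y":-2,"z":80,"yaw":0}
    - {"x":-20,"y":-5,"z":130,"yaw":0}
    - {"x":-20,"y":-5,"z":190,"yaw":0}
    - {"x":-20,"y":-5,"z":190,"yaw":0}
  grip: 45

```text
time: 15.55
ee_pos: [0.5357, 0.0388, 0.2423]
tcp_rot: [-179.7, 0.7, -166.3]
wrist_force: [0.1, -0.1, -0.4]
opening: 0.0452
```

```bash
cat > views.py <<'E'
import sys
from h import *
tag=sys.argv[1]
o=get_obs();print(o['time'],o['torque'].round(2),o['wrist_force'].round(1),o['tcp_rot'].round(1))
A=[]
for n,(x,y,w,h) in [("scene",(225,160,100,100)),("side",(215,180,115,100))]:
    p,d=camera(n);np.savez(f"pics/{n}{tag}.npz",p=p,d=d);A.append(cv2.resize(p[y:y+h,x:x+w,::-1],(390,390*h//w if 0 else 360),interpolation=cv2.INTER_CUBIC))
cv2.imwrite(f"pics/v{tag}.png",np.hstack(A))
E
python3 views.py a; python3 look.py w15; python3 - <<'E'
from h import *
for n in ("scene","side"):
    f=np.load(f"pics/{n}0.npz");X=cloud(n,f['d']);r=np.hypot(X[...,0]-.6465,X[...,1]-.0655)
    m=(X[...,2]>.18)&(r>.03)&(r<.2)&(f['d']>0)
    print(n,m.sum(), X[m][np.argsort(r[m])][::max(1,m.sum()//8)].round(3), np.sort(r[m])[:5])
    k=(X[...,2]>.180)&(r<.04);print('knob xy',X[k].mean(0),X[k].min(0),X[k].max(0))
E
```

```text
15.55 [-0.01  0.03 -0.03] [ 0.1 -0.1 -0.4] [-179.7    0.7 -166.3]
15.65 [0.5345 0.0386 0.2373] [-179.74    0.26 -166.3 ] 0.04475353973300247 [ 0.1  -0.23 -1.42] [-0.05 -0.01 -0.03]
scene 236 [[0.672 0.249 0.195]
 [0.682 0.252 0.183]
 [0.694 0.251 0.18 ]
 [0.693 0.253 0.194]
 [0.665 0.259 0.191]
 [0.715 0.249 0.192]
 [0.704 0.254 0.215]
 [0.685 0.26  0.214]
 [0.718 0.252 0.185]] [0.18519187 0.18634467 0.1867021  0.18673351 0.18722497]
knob xy [0.63780433 0.06154052 0.20679589] [0.62028889 0.04214287 0.1808831 ] [0.67024858 0.08857377 0.21801248]
side 180 [[ 0.674  0.251  0.213]
 [ 0.766 -0.086  0.186]
 [ 0.677  0.258  0.214]
 [ 0.67   0.259  0.214]
 [ 0.754 -0.098  0.196]
 [ 0.777 -0.082  0.194]
 [ 0.707  0.254  0.214]
 [ 0.778 -0.084  0.189]
 [ 0.744 -0.109  0.186]] [0.1878493  0.18826843 0.18958351 0.18972246 0.18981526]
knob xy [0.64576602 0.07661047 0.20834115] [0.62251959 0.04339813 0.18504304] [0.67118352 0.09382075 0.2187996 ]
```

View pics/va.png

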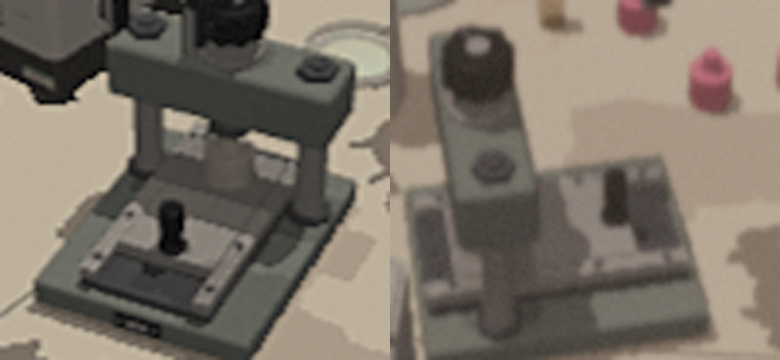

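View pics/w15.png

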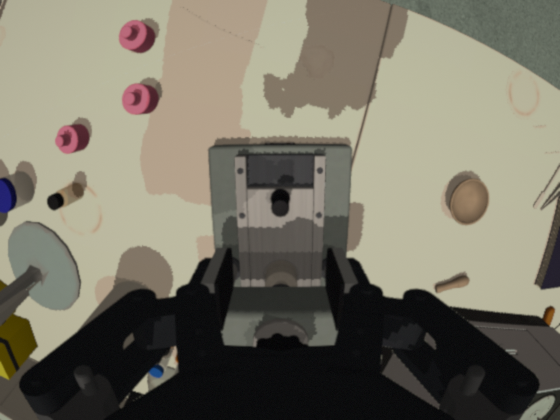

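Tray is home with the die under the ram, and the tab is still in: its dark plate is at scene (260,249). Now to a hover above the knob, with the jaws wide and the yaw wound back.

Emit:
servo_tool:
  steps:
    - {"x":0,"y":0,"z":20,"yaw":10}
    - {"x":15,"y":4,"z":25,"yaw":20}
    - {"x":35,"y":9,"z":25,"yaw":30}
    - {"x":55,"y":14,"z":25,"yaw":40}
    - {"x":75,"y":19,"z":25,"yaw":50}
    - {"x":95,"y":24,"z":25,"yaw":60}
    - {"x":109,"y":28.5,"z":25,"yaw":70}
    - {"x":109,"y":28.5,"z":25,"yaw":80}
    - {"x":109,"y":28.5,"z":25,"yaw":90}
    - {"x":109,"y":28.5,"z":25,"yaw":96}
    - {"x":109,"y":28.5,"z":25,"yaw":96}
  grip: 78

```text
time: 17.08
ee_pos: [0.6428, 0.0672, 0.2594]
tcp_rot: [-179.9, 0.2, -70.3]
wrist_force: [0.1, 0.6, 0.6]
opening: 0.0783
```

```bash
python3 look.py w16;python3 - <<'E'
from h import *
print(get_obs()['q'].round(1))
f=np.load("pics/w16.npz");o=dict(ee_pos=f['e'],tcp_rot=f['r']);print(wproj([.644,.067,.214],o))
E
```

```text
17.075 [0.6428 0.0672 0.2594] [-179.9     0.19  -70.34] 0.07827659706769366 [0.06 0.55 0.64] [-0.01 -0.01  0.  ]
[   5.9   20.3   32.3  101.9    0.2 -103.7]
[276.31485393 222.67837027]
```

View pics/w16.png

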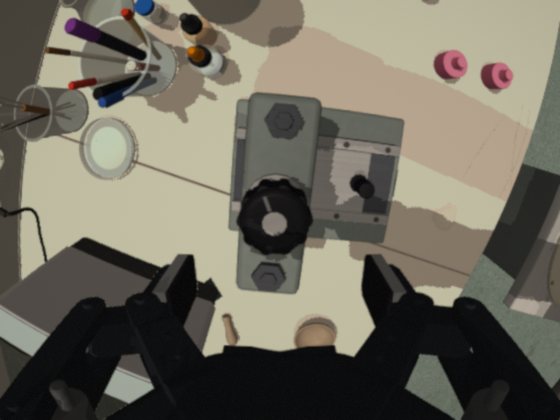

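Emit:
servo_tool:
  steps:
    - {"x":2,"y":0,"z":-30,"yaw":0}
    - {"x":2,"y":0,"z":-60,"yaw":0}
    - {"x":2,"y":0,"z":-78,"yaw":0}
    - {"x":2,"y":0,"z":-83,"yaw":0}
    - {"x":2,"y":0,"z":-83,"yaw":0}

```text
time: 17.75
ee_pos: [0.6447, 0.0671, 0.1767]
tcp_rot: [-179.9, 0.2, -70.5]
wrist_force: [0.6, -1.4, -0.4]
opening: 0.0785
```

```bash
python3 look.py w17
```

```text
17.75 [0.6447 0.0671 0.1767] [-179.9     0.19  -70.49] 0.07849087925240911 [ 0.59 -1.42 -0.39] [-0.01  0.03 -0.03]
```

View pics/w17.png

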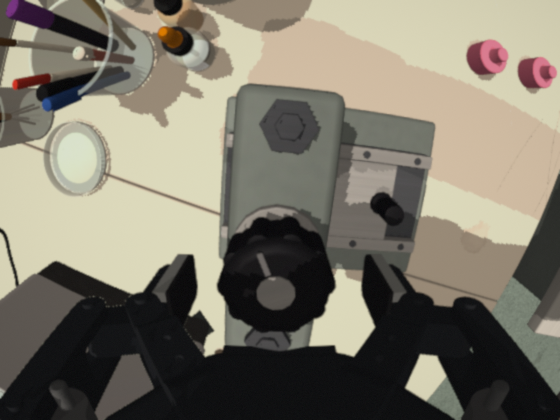

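Emit:
servo_tool:
  steps:
    - {"x":0,"y":0,"z":0,"yaw":0}
    - {"x":0,"y":0,"z":0,"yaw":0}
    - {"x":0,"y":0,"z":0,"yaw":0}
    - {"x":0,"y":0,"z":0,"yaw":0}
    - {"x":0,"y":0,"z":0,"yaw":0}
  grip: 40
  grip_force: 60

```text
time: 18.42
ee_pos: [0.6461, 0.0675, 0.1789]
tcp_rot: [-179.6, 0.1, -70.5]
wrist_force: [4.9, 1.6, 5.9]
opening: 0.0481
```

```bash
python3 look.py w18 200 200 160 150 4; python3 views.py b
```

```text
18.425 [0.6461 0.0675 0.1789] [-1.7962e+02  1.4000e-01 -7.0480e+01] 0.04808341454172632 [4.9  1.63 5.94] [ 0.42 -1.04 -0.03]
18.475 [ 0.36 -1.06 -0.05] [4.5 2.3 5.7] [-1.796e+02  1.000e-01 -7.050e+01]
```

View pics/w18.png

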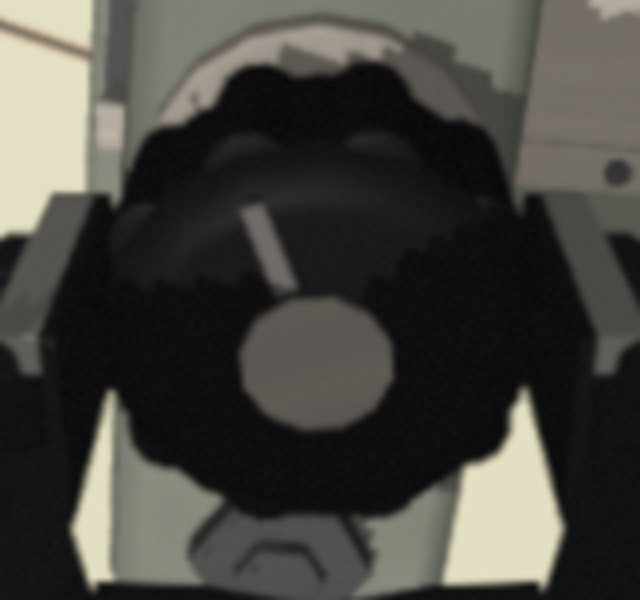

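View pics/vb.png

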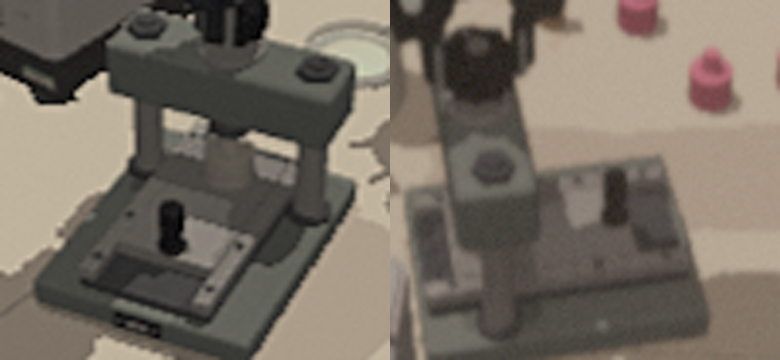

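Emit:
servo_tool:
  steps:
    - {"x":0,"y":0,"z":0,"yaw":-5}
    - {"x":0,"y":0,"z":0,"yaw":-12}
    - {"x":0,"y":0,"z":0,"yaw":-20}
    - {"x":0,"y":0,"z":0,"yaw":-28}
    - {"x":0,"y":0,"z":0,"yaw":-36}
    - {"x":0,"y":0,"z":0,"yaw":-44}
    - {"x":0,"y":0,"z":0,"yaw":-52}
    - {"x":0,"y":0,"z":0,"yaw":-60}
    - {"x":0,"y":0,"z":0,"yaw":-60}

```text
time: 19.7
ee_pos: [0.6469, 0.0672, 0.179]
tcp_rot: [-179.5, 0.2, -130.6]
wrist_force: [4.8, -0.5, -1.1]
opening: 0.0483
```

```bash
python3 look.py w19 200 200 160 150 4; python3 views.py c
```

```text
19.7 [0.6469 0.0672 0.179 ] [-1.7953e+02  1.7000e-01 -1.3063e+02] 0.04834700871867906 [ 4.79 -0.47 -1.09] [-0.14 -1.09 -0.19]
19.75 [-0.13 -1.09 -0.24] [ 5.7 -0.5 -1.1] [-179.5    0.2 -130.5]
```

View pics/w19.png

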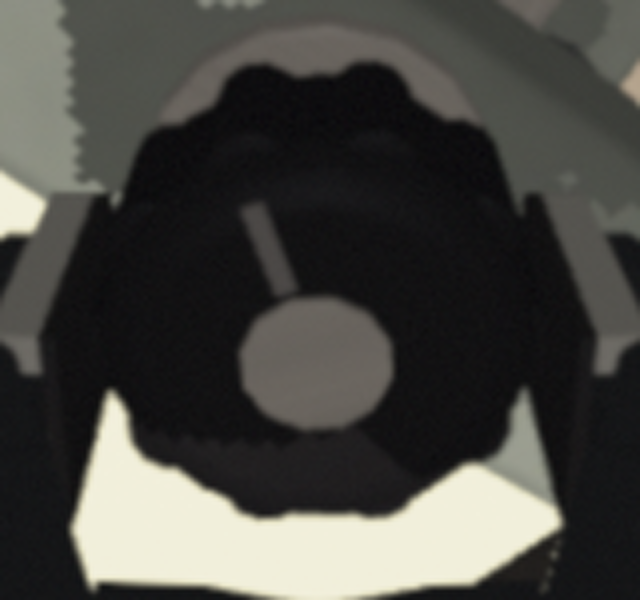

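View pics/vc.png

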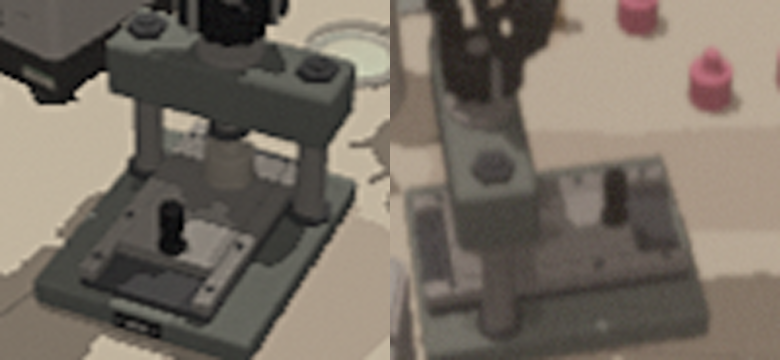

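Emit:
servo_tool:
  steps:
    - {"x":0,"y":0,"z":0,"yaw":-6}
    - {"x":0,"y":0,"z":0,"yaw":-14}
    - {"x":0,"y":0,"z":0,"yaw":-22}
    - {"x":0,"y":0,"z":0,"yaw":-30}
    - {"x":0,"y":0,"z":0,"yaw":-30}

```text
time: 20.48
ee_pos: [0.6471, 0.0668, 0.179]
tcp_rot: [-179.5, 0.2, -160.5]
wrist_force: [2.0, -2.3, -0.8]
opening: 0.0483
```

```bash
cat > tab.py <<'E'
import sys
from h import *
tag=sys.argv[1];o=get_obs();p,d=camera("scene");a=np.load("pics/scenec.npz")['p'].astype(int)
s=np.s_[240:262,248:272];D=abs(p[s].astype(int)-a[s]).mean(-1)
print(o['time'],o['torque'].round(2),o['wrist_force'].round(1),o['tcp_rot'].round(1),'q6',o['q'][5].round(1),'diff',D.mean().round(2),D.max(),(D>30).sum())
cv2.imwrite(f"pics/t{tag}.png",cv2.resize(p[205:270,225:325,::-1],None,fx=6,fy=6,interpolation=cv2.INTER_CUBIC))
E
python3 tab.py 1
```

```text
20.475 [-0.45 -0.54 -0.27] [ 2.  -2.3 -0.8] [-179.5    0.2 -160.5] q6 -13.4 diff 1.3 15.0 0
```

View pics/t1.png

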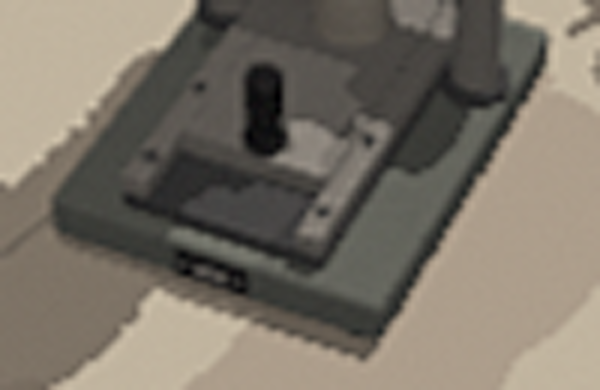

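Emit:
servo_tool:
  steps:
    - {"x":0,"y":0,"z":0,"yaw":-6}
    - {"x":0,"y":0,"z":0,"yaw":-12}
    - {"x":0,"y":0,"z":0,"yaw":-12}

```text
time: 20.9
ee_pos: [0.6471, 0.0666, 0.179]
tcp_rot: [-179.5, 0.2, -172.2]
wrist_force: [1.4, -1.8, -0.2]
opening: 0.0484
```

```bash
python3 tab.py 2
```

```text
20.9 [-0.39 -0.35 -0.26] [ 1.4 -1.8 -0.2] [-179.5    0.2 -172.2] q6 -1.7 diff 1.36 13.0 0
```

Emit:
servo_tool:
  steps:
    - {"x":0,"y":0,"z":0,"yaw":-6}
    - {"x":0,"y":0,"z":0,"yaw":-12}
    - {"x":0,"y":0,"z":0,"yaw":-12}

```text
time: 21.32
ee_pos: [0.6471, 0.0664, 0.179]
tcp_rot: [-179.5, 0.2, 176.0]
wrist_force: [1.3, -2.6, 0.3]
opening: 0.0483
```

```bash
python3 tab.py 3
```

```text
21.325 [-0.45 -0.36 -0.19] [ 1.3 -2.6  0.3] [-179.5    0.2  176. ] q6 10.1 diff 1.51 40.0 1
```

View pics/t3.png

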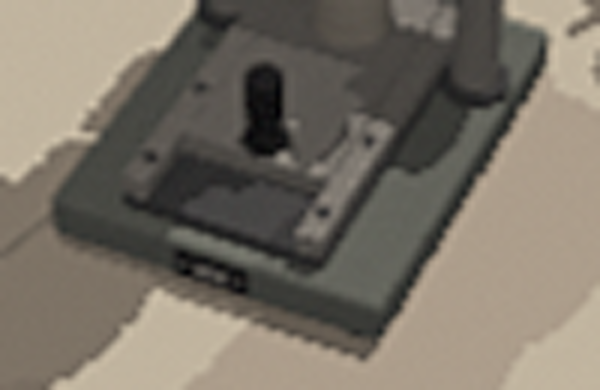

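No change at the tab plate (crop 210,270), so I'll continue in 12° steps.

Emit:
servo_tool:
  steps:
    - {"x":0,"y":0,"z":0,"yaw":-6}
    - {"x":0,"y":0,"z":0,"yaw":-12}
    - {"x":0,"y":0,"z":0,"yaw":-12}

```text
time: 21.75
ee_pos: [0.647, 0.0663, 0.179]
tcp_rot: [-179.5, 0.2, 164.2]
wrist_force: [1.0, -3.0, 0.8]
opening: 0.0484
```

```bash
python3 tab.py 4
```

```text
21.75 [-0.51 -0.24 -0.27] [ 1.  -3.   0.8] [-179.5    0.2  164.2] q6 21.9 diff 1.85 41.0 1
```

View pics/t4.png

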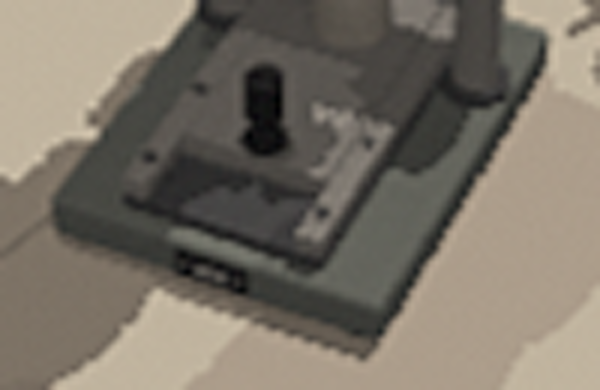

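Emit:
servo_tool:
  steps:
    - {"x":0,"y":0,"z":0,"yaw":-6}
    - {"x":0,"y":0,"z":0,"yaw":-12}
    - {"x":0,"y":0,"z":0,"yaw":-12}

```text
time: 22.18
ee_pos: [0.6469, 0.0662, 0.179]
tcp_rot: [-179.4, 0.1, 152.5]
wrist_force: [0.7, -3.5, 0.6]
opening: 0.048
```

```bash
python3 tab.py 5; python3 - <<'E'
from h import *
a=np.load("pics/sceneb.npz")['p'];p,d=camera("scene")
f=lambda p:cv2.resize(p[185:225,265:305,::-1],None,fx=9,fy=9,interpolation=cv2.INTER_CUBIC)
cv2.imwrite("pics/ram5.png",np.hstack([f(a),f(p)]))
E
```

```text
22.175 [-0.61 -0.12 -0.13] [ 0.7 -3.5  0.6] [-1.794e+02  1.000e-01  1.525e+02] q6 33.6 diff 2.35 55.666666666666664 3
```

View pics/ram5.png

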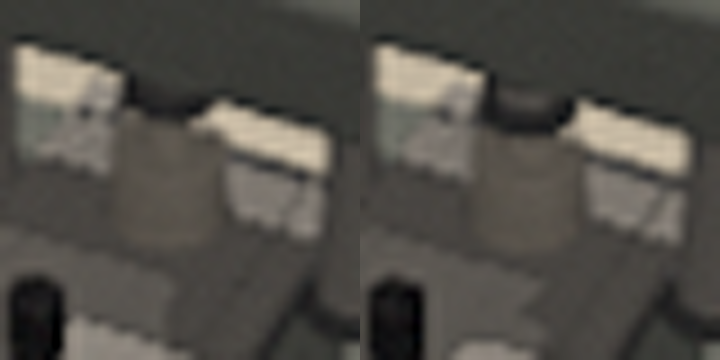

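View pics/t5.png

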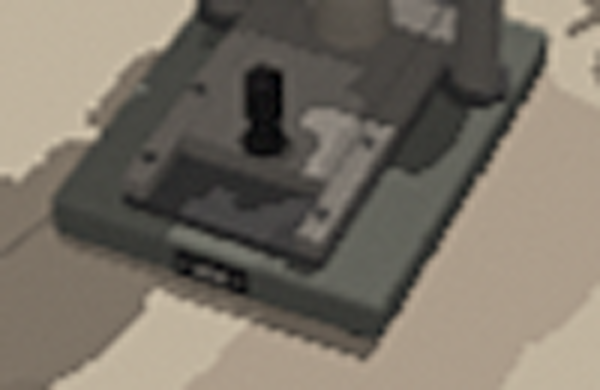

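Emit:
servo_tool:
  steps:
    - {"x":0,"y":0,"z":0,"yaw":-5}
    - {"x":0,"y":0,"z":0,"yaw":-10}
    - {"x":0,"y":0,"z":0,"yaw":-10}

```text
time: 22.65
ee_pos: [0.6468, 0.0661, 0.179]
tcp_rot: [-179.4, 0.1, 142.7]
wrist_force: [0.2, -4.5, 0.1]
opening: 0.0484
```

```bash
python3 tab.py 6
```

```text
22.65 [-0.72 -0.04 -0.16] [ 0.2 -4.5  0.1] [-1.794e+02  1.000e-01  1.427e+02] q6 43.4 diff 2.8 56.333333333333336 3
```

View pics/t6.png

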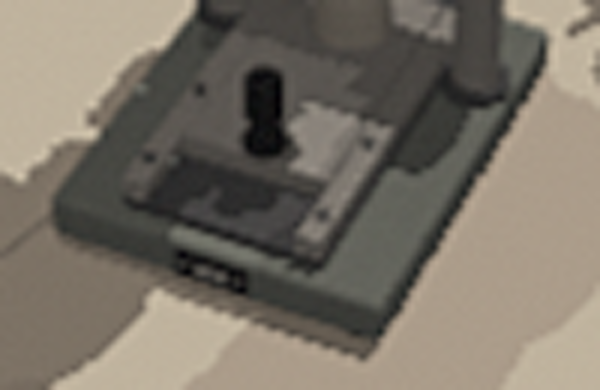

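```bash
sed -i 's/240:262,248:272/247:262,252:267/' tab.py
```

Emit:
servo_tool:
  steps:
    - {"x":0,"y":0,"z":0,"yaw":-5}
    - {"x":0,"y":0,"z":0,"yaw":-10}
    - {"x":0,"y":0,"z":0,"yaw":-10}

```text
time: 23.08
ee_pos: [0.6467, 0.066, 0.179]
tcp_rot: [-179.4, 0.1, 132.9]
wrist_force: [-1.0, -3.4, 0.3]
opening: 0.0481
```

```bash
python3 tab.py 7
```

```text
23.075 [-0.71  0.07 -0.12] [-1.  -3.4  0.3] [-1.794e+02  1.000e-01  1.329e+02] q6 53.2 diff 1.77 16.333333333333332 0
```

View pics/t7.png

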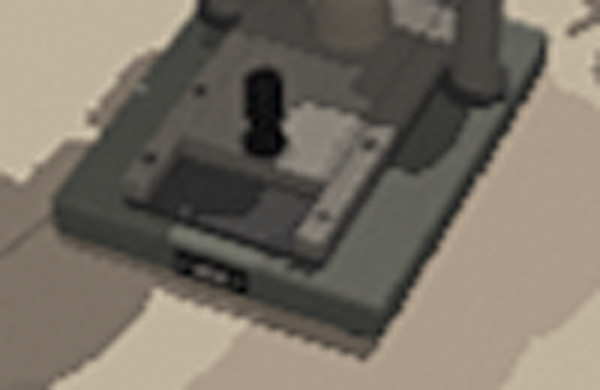

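Emit:
servo_tool:
  steps:
    - {"x":0,"y":0,"z":0,"yaw":-5}
    - {"x":0,"y":0,"z":0,"yaw":-10}
    - {"x":0,"y":0,"z":0,"yaw":-10}

```text
time: 23.5
ee_pos: [0.6465, 0.0659, 0.1789]
tcp_rot: [-179.4, 0.1, 123.1]
wrist_force: [-0.7, -4.2, 1.3]
opening: 0.0482
```

```bash
python3 tab.py 8; python3 look.py w20 200 200 160 150 4
```

```text
23.5 [-0.79  0.16 -0.13] [-0.7 -4.2  1.3] [-1.794e+02  1.000e-01  1.231e+02] q6 62.9 diff 1.94 15.333333333333334 0
23.55 [0.6465 0.0659 0.179 ] [-1.7941e+02  1.3000e-01  1.2310e+02] 0.04845432764464387 [-1.09 -3.79  0.16] [-0.74  0.15 -0.18]
```

View pics/t8.png

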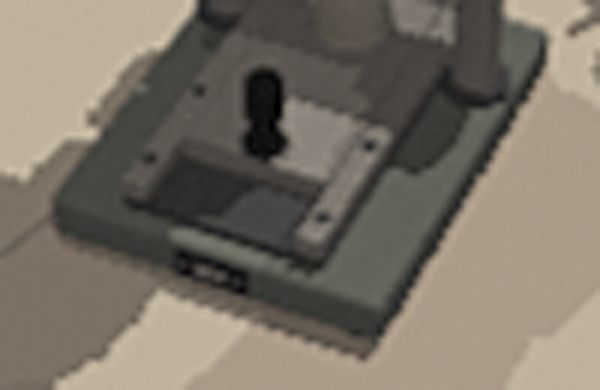

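View pics/w20.png

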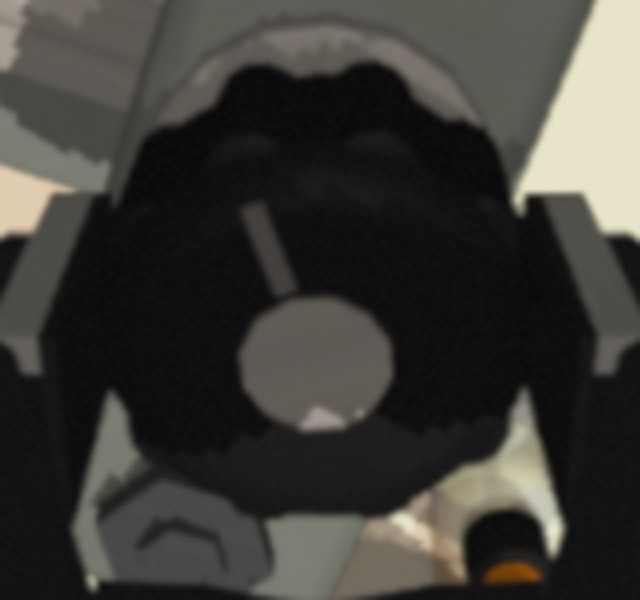

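The knob is turning with the gripper without slip, about 167° so far, and the tab is still in. Continuing.

Emit:
servo_tool:
  steps:
    - {"x":0,"y":0,"z":0,"yaw":-5}
    - {"x":0,"y":0,"z":0,"yaw":-10}
    - {"x":0,"y":0,"z":0,"yaw":-10}

```text
time: 23.98
ee_pos: [0.6464, 0.066, 0.179]
tcp_rot: [-179.4, 0.1, 113.2]
wrist_force: [-1.5, -3.9, 1.1]
opening: 0.0485
```

```bash
python3 tab.py 9
```

```text
23.975 [-0.72  0.3  -0.13] [-1.5 -3.9  1.1] [-1.794e+02  1.000e-01  1.132e+02] q6 72.7 diff 15.73 106.33333333333333 37
```

View pics/t9.png

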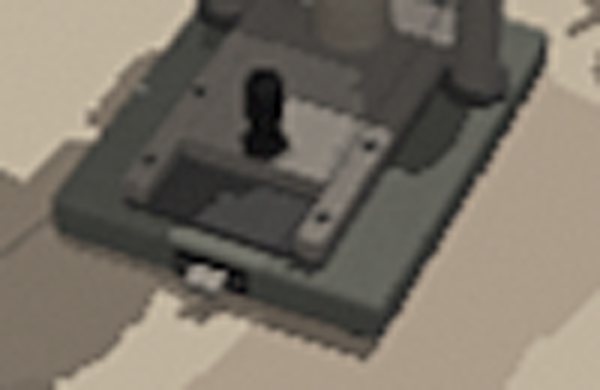

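The tab popped: it is bright at crop (208,278), with 37 changed pixels. I'll stop turning, release and lift away.

Emit:
servo_tool:
  steps:
    - {"x":0,"y":0,"z":0,"yaw":0}
    - {"x":0,"y":0,"z":0,"yaw":0}
    - {"x":0,"y":0,"z":0,"yaw":0}
    - {"x":0,"y":0,"z":0,"yaw":0}
    - {"x":0,"y":0,"z":25,"yaw":0}
    - {"x":0,"y":0,"z":75,"yaw":0}
    - {"x":-30,"y":-5,"z":90,"yaw":0}
    - {"x":-80,"y":-20,"z":90,"yaw":0}
    - {"x":-130,"y":-30,"z":90,"yaw":0}
    - {"x":-180,"y":-40,"z":90,"yaw":0}
    - {"x":-180,"y":-40,"z":90,"yaw":0}
    - {"x":-180,"y":-40,"z":90,"yaw":0}
  grip: 78

```text
time: 25.52
ee_pos: [0.4668, 0.026, 0.2694]
tcp_rot: [-179.5, 0.1, 113.3]
wrist_force: [0.9, 0.1, -0.1]
opening: 0.0781
```

```bash
python3 views.py d; python3 tab.py 10; python3 look.py w21; python3 - <<'E'
from h import *
p,d=camera("scene");cv2.imwrite("pics/sfin.png",p[:,:,::-1])
E
```

```text
25.525 [ 0.01 -0.04 -0.03] [ 0.9  0.1 -0.1] [-1.795e+02  1.000e-01  1.133e+02]
25.625 [ 0.   -0.05  0.03] [ 0.5  0.3 -0.2] [-1.794e+02  1.000e-01  1.133e+02] q6 70.1 diff 17.22 108.0 38
25.675 [0.4673 0.0261 0.2686] [-1.7937e+02  1.1000e-01  1.1328e+02] 0.07764543005582827 [-0.18 -0.24  0.01] [0.01 0.07 0.04]
```

View pics/vd.png

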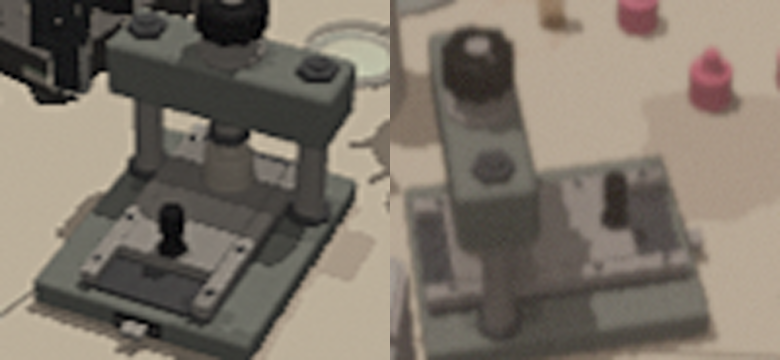

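View pics/w21.png

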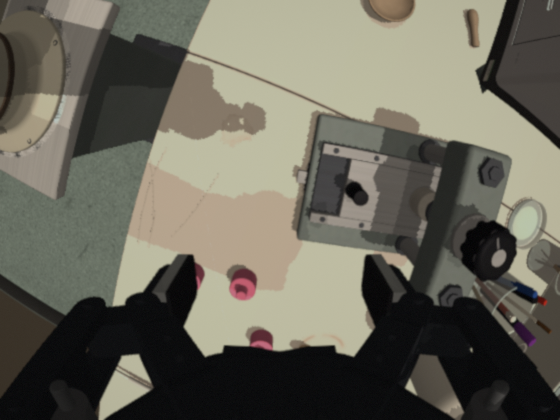

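View pics/sfin.png

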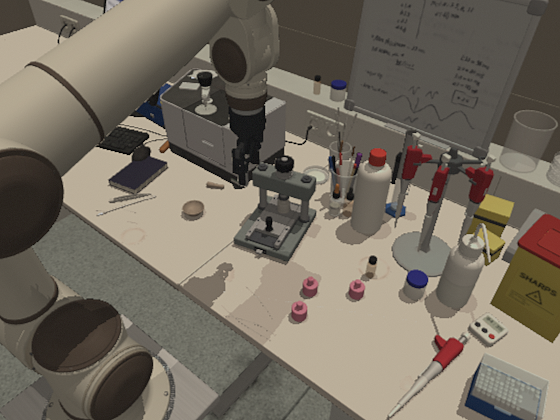

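The tab is out at w21 (302,177) and scene (259,251). The die is upright under the ram, the tray is home, the other items haven't moved, and the gripper is clear. I'm handing in.

```bash
python3 -c "
from workcell import *
print(job_done())"
```

```text
the job is handed in; nothing more can be done
None
```

The job is done and handed in at about 25.7 s of robot time, with the die clamped and the indicator tab out.

**What I did:**
- I picked up the grey die and stood it in the tray recess.
- I slid the tray about 79.5 mm until it met its stop, at about 10 N.
- I turned the knob about 176° clockwise in one grip. The last turns were 10–12° steps with a tab check after each, and I stopped at the first image showing the tab out.

**Last checks:** After I released the knob and backed the arm off, the tab still showed out in all three cameras. The die was upright under the ram, the wrist force was about zero, and the other bench items looked unmoved.

**What disagreed:**
- **Fingertips:** The wrist depth showed the fingertips about 13 mm behind the reported TCP, not 22 mm ahead as stated. My first close on the die therefore shut above the barrel. I went 38 mm lower and gripped it properly.
- **Positions:** The wrist and fixed cameras differed by 2–5 mm.
- **Die height:** After release the wrist depth gave the top of the barrel 3–4 mm below the expected 75 mm. The height at which the die touched down matched the recess floor.
- **Knob torque:** The measured torque did not rise near the end, so I relied on the images alone to decide when to stop.

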